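Right the toppled utensil holder and stand the spoon in it

TASK

The square stoneware utensil holder has toppled over on the cabinet shelf. Stand it upright on the shelf again, and put the steel spoon from the wooden lid into it, handle down to the bottom and bowl up. Leave the glass containers and the rice bowl where they are.

Things in the scene. Friction and masses are not known exactly. Their poses are not given: they have to be found in the camera images.
- holder: brown square stoneware utensil holder, outside 60 x 60 mm, 100 mm tall, walls and floor 4 mm, open top, about 280 g. Starts lying on a flat side, mouth roughly to the robot's left (+y, within 30 degrees). Origin: centre of its outer underside; z along its axis from underside to mouth (level while it lies, up when it stands)
- holder_mouth (a point): centre of the holder's mouth, 100 mm along the holder's z from its origin
- spoon: steel spoon, 198 mm long: flat handle 14 mm wide, 8 mm thick (x = -105 to +52 mm), round bowl 42 mm across, 12 mm deep (centre x = +72). Lies level across the wooden lid's two crossbars, handle centre 42 mm above the shelf, bowl roughly to the robot's left. Origin: mid-thickness of the handle near the balance point; x along the handle to the bowl, y across its width, z out of the hollow
- spoon_end (a point): the end of the spoon's handle, at x = -105 mm of the spoon
- lid: round wooden pot lid, 180 mm across and 14 mm thick, lying on the shelf, with two parallel wooden crossbars on top (130 mm long, 15 mm wide, 24 mm high, tops 38 mm above the shelf, centre lines 76 mm apart), 61 mm clear between them; about 700 g. Origin: centre of its underside; x runs along the crossbars, which are at y = +38 and -38 mm
- box_low: lower of two stacked glass meal containers with red clip-on lids, each 116 x 156 mm and 62 mm high; origin at the centre of its underside, long side along y
- box_top: upper container of that stack, same size, its top 124 mm above the shelf; origin at the centre of its underside
- rice_bowl: white ceramic rice bowl, 116 mm across and 60 mm high; origin at the centre of its underside

How it is judged:
By the outcome, as a careful person would: the job done as asked, in the order asked, and still so for the second after the job is handed in, with the robot touching nothing.
It also fails if it takes over 67 s, if anything falls off the work surface, if the arm or the gripper's body presses on something with over 40 N, if the wrist force passes 120 N, or if a joint passes its speed limit or range.

ROBOT

A 6-joint arm with a two-finger parallel gripper is mounted at the origin on the work surface. World frame = base frame: x ahead of the robot, y to its left, z up, the work surface at z = 0. Lengths are in mm, angles in rad, forces in N, time in s.
With the tool pointing down it reaches from about 350 to 875 mm from the base axis. Payload 4.2 kg.
Tool frame: the origin (TCP) lies at the very end of the fingers, on their centre line; the grasp point (between the pads) lies 19 mm behind it; z points along the fingers, y is the line along which they close (so a half turn about z gives the same grasp; the last joint's range is limited). The gripper opens to 85 mm and grips with 20 to 120 N. Pads are 22 mm wide; open, the fingers measure 114 mm over their backs; the gripper's body (76 mm by 85 mm) begins 54 mm behind the grasp point. The pads swing forward as they close: fully open they stand 13 mm farther back than shut.
Start: joints at [1.542, 0.385, 0.008, 0, -1.194, -0.259], TCP at [177.37, 599.282, 231.312] pointing down, gripper open.
Joint ranges: [-3.14, 3.14], [-1.21, 2.06], [-1.07, 1.41], [-3.16, 2.05], [-2.99, -0.16], [-3.1, 3.1]. Speed limits (rad/s): [2.79, 2.79, 3.14, 3.14, 3.14, 3.14].

INTERFACE

Orientations are given as a unit quaternion [x, y, z, w].
In Python, from bench import arm gives the robot as it stands. The module is installed in compiled form; this text tells all that it offers.
- The arm moves only by the tool drive_tool, never from a script. Its argument "targets" is a list of rows, each a list of 5 numbers: the closure, from -1 (fully open) to 1 (shut), then the shift along the tool's x, y, z in mm, then the turn about the tool's z in degrees. In form: [[grip, tx, ty, tz, roll], ...]. A call has 1 to 12 rows; each row is the pose to reach, as a shift and turn from the pose commanded when the call began, along the tool's axes at that moment; what a row does not reach only later rows make up. A row lasts 1/10 s, in which the tool goes at most 50 mm and 8.59 degrees, less where a joint would pass 70% of its speed; a pose out of reach is approached as far as the arm can. A call with a gripper value outside its range is refused whole. The fingers move at their own pace and stop on an object; the grip force is fixed at half the most. Time passes only in rows, so rows that repeat a pose let the fingers close. It gives the time, the measured TCP pose, the force, the opening and the grip force at its end, in the units of the state.
- arm.read_state(): the state, without advancing time (a new reading comes with each control period).
- arm.get_image(name): name is "side" or "top" or "wrist"; returns the picture (384x512x3 uint8, blue, green, red); there is no depth.
- arm.camera_params(name): a dict with "fov_y" (degrees; the focal length in pixels is half the picture's height over the tangent of half this angle, whatever the lens; pixels are square), "cx", "cy" (the principal point, pixels), "rvec" (rotation vector, rad) and "tvec" (3), from world to camera coordinates, as OpenCV has them; the wrist camera has in their place "tool_from_camera" (4x4, takes a point from camera to tool coordinates, whose origin is the TCP and whose axes are the flange's). Camera axes: x right, y down, z forward; pixel columns grow to the right and rows downward; lengths in mm; the calibration is good to about 2 mm. A picture is of the moment at which its call begins: read the wrist's pose just before it. camera_params takes no time and is no camera call.
- arm.job_done(): hands the job in; it is judged then, once.
The state is a dict: "clock": time; "joints": joint angles; "joint_vel": joint speeds; "joint_efforts": joint torques, N m; "position": TCP position; "ee_rot": TCP orientation; "contact_force": force on the tool from outside, world axes, zero at the start; "wrist_torque": the same for the moment, N m; "gripper_width": finger opening in mm; "grasp_force": force on a finger pad.
Only numpy, scipy, OpenCV 4.12 (cv2) and the standard library are available. Lean on these libraries where they do the work, as an engineer would, in place of code of your own. Each camera call takes 0.05 s, during which the arm holds its last target. There are 200 camera calls.

## Working session

There is one attempt and no reset: what is moved stays moved. The work goes in short steps, Python scripts to look and compute and a tool call to move; the robot and the scene stay as the last step left them, time stands still between calls to the robot, and variables do not carry over. Pictures are saved under pics/ and viewed, at most 10 in all, crops included, and the job is handed in when it is done.

Besides the shell and the picture viewer there is one more tool, called after ">>>" by a JSON object that holds its "method" and its "body". drive_tool: Moves the arm, as the interface text tells. Its arguments: {"type":"object","properties":{"targets":{"type":"array","items":{"type":"array","items":{"type":"number"}}}},"required":["targets"]}

```bash
mkdir -p pics
python3 - <<'E'
from bench import arm
import cv2,numpy as np
s=arm.read_state();print({k:np.round(v,3) for k,v in s.items()})
for n in("top","side","wrist"):
    p=arm.camera_params(n);print(n,p)
    cv2.imwrite(f"pics/{n}0.png",arm.get_image(n))
E
```

```text
{'clock': np.float64(0.0), 'joints': array([ 1.542e+00,  3.860e-01,  7.000e-03, -1.000e-03, -1.194e+00,
       -2.590e-01]), 'joint_vel': array([-0.001, -0.   ,  0.   ,  0.003, -0.   ,  0.001]), 'joint_efforts': array([ 0.0000e+00, -3.9229e+01,  1.8840e+01,  4.1870e+00, -5.0000e-03,
       -0.0000e+00]), 'position': array([177.213, 598.755, 230.207]), 'ee_rot': array([ 0.99 , -0.143, -0.   ,  0.001]), 'contact_force': array([-1.549,  0.119, -0.445]), 'wrist_torque': array([-0.032, -0.049, -0.026]), 'grasp_force': np.float64(0.0), 'gripper_width': np.float64(85.089)}
top {'fov_y': 46.41267402339952, 'cx': 255.78933029531018, 'cy': 189.09854833241116, 'rvec': array([ 2.15684577, -2.2031464 ,  0.05759713]), 'tvec': array([   2.42233294,  633.31490618, 1080.91363343])}
side {'fov_y': 44.791356641039556, 'cx': 260.2829445736595, 'cy': 184.63262876324922, 'rvec': array([ 0.5015072 , -2.78587258,  1.05293634]), 'tvec': array([ 572.02577905,  223.55748219, 1072.40752837])}
wrist {'fov_y': 61.82243075757463, 'cx': 254.56668559653312, 'cy': 196.89590852683438, 'tool_from_camera': array([[ 6.70265413e-04, -9.64337047e-01, -2.64676428e-01,
         6.68680891e+01],
       [ 9.99999726e-01,  7.29121441e-04, -1.24127363e-04,
        -1.23163061e+00],
       [ 3.12681873e-04, -2.64676272e-01,  9.64337272e-01,
        -1.42220663e+02],
       [ 0.00000000e+00,  0.00000000e+00,  0.00000000e+00,
         1.00000000e+00]])}
```

View pics/top0.png

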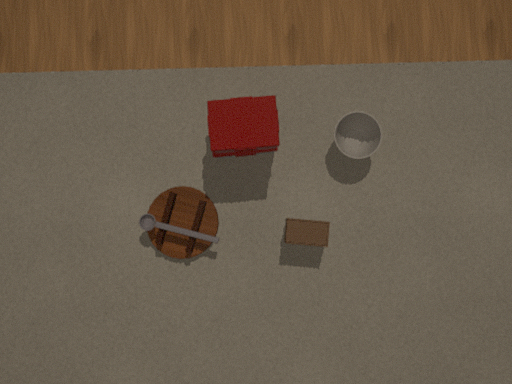

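View pics/side0.png

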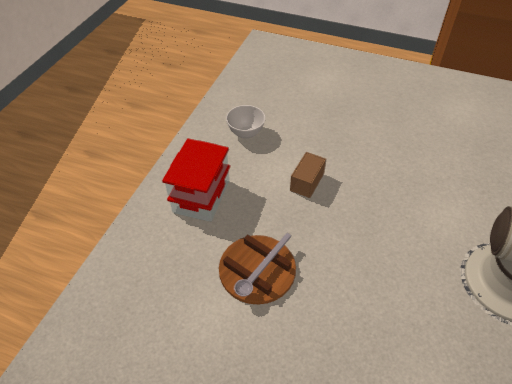

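The top view shows the lid and spoon at about (183,222), with the bowl at (148,222) and the handle end at (217,239). The holder lies around (307,232), red boxes at (243,125) and rice bowl at (357,135). I'll measure these by segmentation and back-projection.

```bash
cat > h.py <<'E'
from bench import arm
import cv2,numpy as np
from scipy.spatial.transform import Rotation as R
def cam(n,st=None):
    p=arm.camera_params(n);f=192/np.tan(np.radians(p["fov_y"])/2)
    K=np.array([[f,0,p["cx"]],[0,f,p["cy"]],[0,0,1]])
    if n=="wrist":
        st=st or arm.read_state();T=np.eye(4);T[:3,:3]=R.from_quat(st["ee_rot"]).as_matrix();T[:3,3]=st["position"]
        M=np.linalg.inv(T@p["tool_from_camera"]);return K,M[:3,:3],M[:3,3]
    return K,R.from_rotvec(p["rvec"]).as_matrix(),p["tvec"]
def world(n,px,z,c=None):
    K,Rm,t=c or cam(n);px=np.atleast_2d(px)
    d=(np.linalg.inv(K)@np.c_[px,np.ones(len(px))].T);d=(Rm.T@d).T;o=-Rm.T@t
    return o+d*((z-o[2])/d[:,2])[:,None]
def proj(n,P,c=None):
    K,Rm,t=c or cam(n);q=(K@(Rm@np.atleast_2d(P).T+np.c_[t]));return (q[:2]/q[2]).T
E
python3 - <<'E'
from h import *
im=cv2.imread("pics/top0.png");
cr=im[190:275,130:345];cv2.imwrite("pics/c0.png",cv2.resize(cr,None,fx=3.7,fy=3.7,interpolation=cv2.INTER_CUBIC))
sd=cv2.imread("pics/side0.png")[145:305,210:335];cv2.imwrite("pics/c1.png",cv2.resize(sd,None,fx=3.7,fy=3.7,interpolation=cv2.INTER_CUBIC))
print(im[232,307],im[239,210])
w=lambda n,p,z:np.round(world(n,p,z),1).tolist()
print("lid",w("top",[[183,222]],14)); print("spoon",w("top",[[148,222],[217,239]],42))
print("spoon side",w("side",[[244,288],[288,236]],42))
print("holder",w("top",[[286,220],[329,221],[327,246],[285,244]],60),"bowl",w("top",[[357,135]],60))
print("box",w("top",[[209,101],[276,97],[279,149],[213,156]],124))
E
```

```text
[43 63 84] [83 87 94]
lid [[556.1, 170.6, 14.0]]
spoon [[558.0, 250.3, 42.0], [513.8, 84.3, 42.0]]
spoon side [[555.7, 249.0, 42.0], [508.7, 84.9, 42.0]]
holder [[555.9, -81.4, 60.0], [551.5, -182.6, 60.0], [493.0, -176.0, 60.0], [499.7, -77.6, 60.0]] bowl [[754.7, -255.7, 60.0]]
box [[828.5, 89.4, 124.0], [834.0, -62.5, 124.0], [715.3, -66.4, 124.0], [702.9, 82.1, 124.0]]
```

View pics/c0.png

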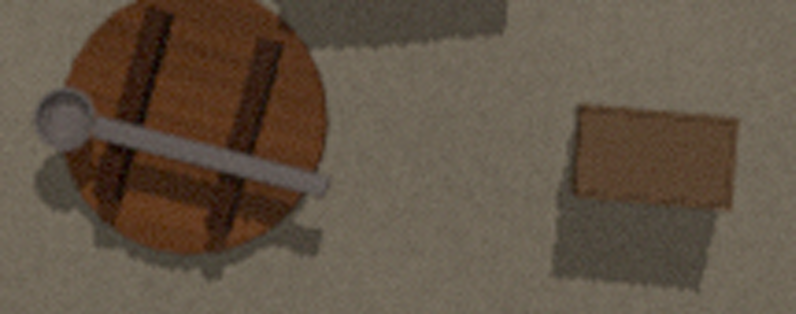

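View pics/c1.png

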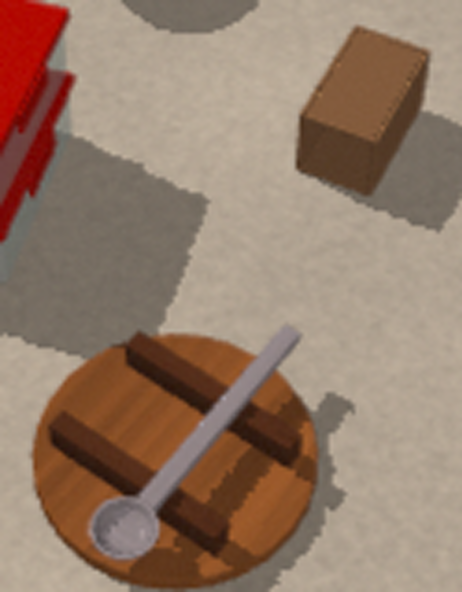

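```bash
cat >> h.py <<'E'
def plan(goal,xdir):
    """shift in tool axes and roll (deg) from the measured pose to TCP goal with tool x along world angle xdir (deg)"""
    s=arm.read_state();M=R.from_quat(s["ee_rot"]).as_matrix()
    a=np.degrees(np.arctan2(M[1,0],M[0,0]));r=-(xdir-a);r=(r+180)%360-180
    print("at",np.round(s["position"],1),"xang",round(a,1),"| shift",np.round(M.T@(np.array(goal)-s["position"]),1),"roll",round(r,1),"t",s["clock"])
E
python3 - <<'E'
from h import *
def c(x,y): return [130+x/3.7-.4,190+y/3.7-.4]
H=world("top",[c(578,104),c(739,118),c(733,208),c(574,193)],60)[:,:2]
S=world("top",[c(66,121),c(323,184)],42)[:,:2]
m=(H[0]+H[3])/2;b=(H[1]+H[2])/2;d=m-b
print(H.round(1),"mouth",m,"bot",b,"len",np.hypot(*d),"ang",np.degrees(np.arctan2(d[1],d[0])))
e=S[0]-S[1];print("bowl,end",S.round(1),"len(177)",np.hypot(*e),"ang",np.degrees(np.arctan2(e[1],e[0])))
u=d/np.hypot(*d);g=m-14*u;print("grip",g)
a=np.degrees(np.arctan2(u[1],u[0]))
plan([*g,150],a);plan([*g,150],a+180)
E
```

```text
[[ 561.3  -81.1]
 [ 550.3 -183.3]
 [ 493.4 -177.7]
 [ 504.9  -77.1]] mouth [533.13418226 -79.09243429] bot [ 521.88071168 -180.50446009] len 102.03450189267888 ang 83.66791870405369
bowl,end [[557.3 251.6]
 [513.1  84.5]] len(177) 172.86830125995775 ang 75.18268291192132
grip [531.59011055 -93.00702529]
at [177.3 598.9 230.5] xang -16.5 | shift [536.2 562.7  81.5] roll -100.2 t 0.15
at [177.3 598.9 230.5] xang -16.5 | shift [536.2 562.7  81.5] roll 79.8 t 0.15
```

>>> {"method": "drive_tool", "body": {"targets": [[-1,270,280,0,40],[-1,270,280,0,40],[-1,270,280,0,40],[-1,536,563,40,80],[-1,536,563,40,80],[-1,536,563,40,80],[-1,536,563,40,80],[-1,536,563,40,80],[-1,536,563,40,80],[-1,536,563,40,80],[-1,536,563,40,80],[-1,536,563,40,80]]}}

```text
clock: 1.35
position: [451.0, 64.1, 202.7]
ee_rot: [-0.666, 0.746, -0.0, 0.0]
contact_force: [1.0, 1.6, -0.4]
gripper_width: 85.7
grasp_force: 0.0
```

>>> {"method": "drive_tool", "body": {"targets": [[-1,0,0,0,0],[-1,0,0,0,0],[-1,0,0,0,0]]}}

```text
clock: 1.65
position: [450.3, 66.6, 202.6]
ee_rot: [-0.666, 0.746, 0.0, -0.0]
contact_force: [-0.2, 0.1, -0.4]
gripper_width: 85.5
grasp_force: 0.0
```

Run:
```python
from h import *
plan([531.6,-93,14],-96.3)
cv2.imwrite("pics/w1.png",arm.get_image("wrist"))
```

```text
at [450.3  66.6 202.6] xang -96.5 | shift [149.5 -98.8 188.6] roll -0.2 t 1.65
```

View pics/w1.png

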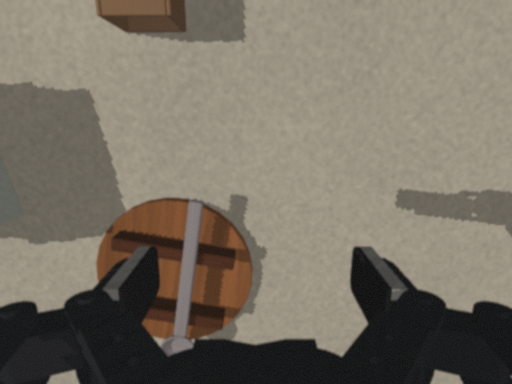

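The wrist view shows the lid and spoon at the lower left and the holder at the top (140,10). I'll move above the holder and refine the measurement there.

>>> {"method": "drive_tool", "body": {"targets": [[-1,150,-99,0,0],[-1,150,-99,0,0],[-1,150,-99,0,0],[-1,150,-99,50,0],[-1,150,-99,50,0],[-1,150,-99,50,0],[-1,150,-99,50,0]]}}

```text
clock: 2.4
position: [532.5, -92.6, 153.9]
ee_rot: [-0.667, 0.745, -0.001, 0.001]
contact_force: [0.0, -1.0, 0.3]
gripper_width: 85.8
grasp_force: 0.0
```

Run:
```python
from h import *
plan([531.6,-93,14],-96.3)
im=arm.get_image("wrist");cv2.imwrite("pics/w2.png",im)
```

```text
at [532.5 -92.6 153.9] xang -96.3 | shift [  0.5   1.1 139.9] roll -0.0 t 2.4
```

View pics/w2.png

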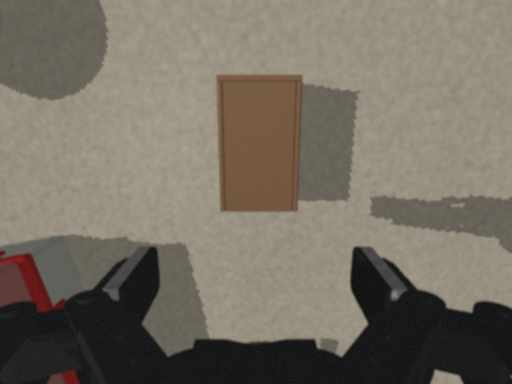

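The holder's top face has its corners at (218,76), (302,76), (297,211) and (221,211). The floor edge strip is at the far (-y) end, so the mouth faces +y as described.

Run:
```python
from h import *
H=world("wrist",[[218,76],[302,76],[297,211],[221,211]],60)[:,:2]
b=(H[0]+H[1])/2;m=(H[2]+H[3])/2;d=m-b;u=d/np.hypot(*d)
print(H.round(1),m,b,np.hypot(*d),np.hypot(*(H[1]-H[0])),np.degrees(np.arctan2(u[1],u[0])))
g=m-14*u;print(g);plan([*g,14],np.degrees(np.arctan2(u[1],u[0]))+180)
```

```text
[[ 548.7 -182.4]
 [ 490.9 -176. ]
 [ 501.6  -78.4]
 [ 560.1  -84.8]] [530.87364978 -81.59778824] [ 519.79885798 -179.23848457] 98.26676240656619 58.232365194754095 83.52894280205106
[529.29583159 -95.50859302]
at [532.7 -92.5 154.4] xang -96.3 | shift [  3.4   3.5 140.4] roll 0.2 t 2.45
```

>>> {"method": "drive_tool", "body": {"targets": [[-1,3,3,40,0],[-1,3,3,80,0],[-1,3,3,110,0],[-1,3,3,130,0],[-1,3,3,140,0],[-1,3,3,140,0],[0.2,3,3,140,0],[0.2,3,3,140,0],[0.3,3,3,140,0],[0.3,3,3,140,0],[0.3,3,3,140,0]]}}

```text
clock: 3.55
position: [530.1, -96.4, 14.6]
ee_rot: [-0.666, 0.746, -0.001, 0.001]
contact_force: [-0.9, 3.3, 7.0]
gripper_width: 59.6
grasp_force: 65.9
```

>>> {"method": "drive_tool", "body": {"targets": [[0.3,0,0,-20,0],[0.3,0,0,-40,0],[0.3,0,0,-70,0],[0.3,0,0,-100,0],[0.3,0,0,-100,0],[0.3,0,0,-100,0],[0.3,0,0,-100,0],[0.3,0,0,-100,0]]}}

```text
clock: 4.35
position: [527.5, -96.8, 111.2]
ee_rot: [-0.666, 0.746, 0.001, -0.001]
contact_force: [-0.1, -1.0, -3.0]
gripper_width: 59.6
grasp_force: 66.2
```

Run:
```python
from h import *
s=arm.read_state();print({k:np.round(s[k],3) for k in("position","contact_force","wrist_torque","grasp_force","gripper_width")})
a=arm.get_image("side")[60:260,180:400];b=arm.get_image("wrist")[:,100:420]
cv2.imwrite("pics/l1.png",np.hstack([cv2.resize(a,(422,384)),b]))
```

```text
{'position': array([527.478, -96.83 , 111.153]), 'contact_force': array([-0.149, -0.955, -2.999]), 'wrist_torque': array([ 0.179, -0.033,  0.   ]), 'grasp_force': np.float64(66.168), 'gripper_width': np.float64(59.634)}
```

View pics/l1.png

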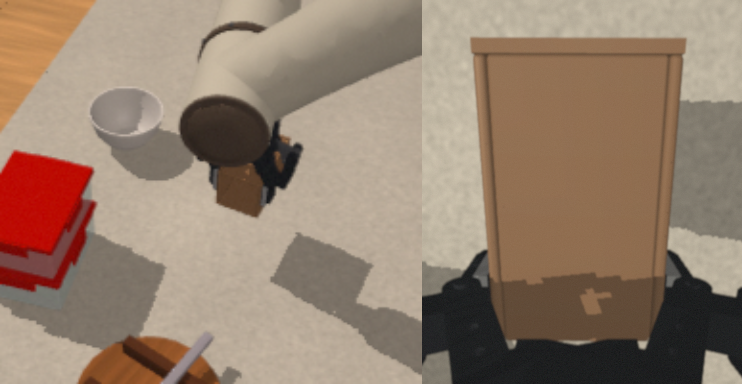

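The holder is still level in the grip (wrist moment 0.18 N m). I'll lower it a little and see whether easing the closure controls the grip force enough for it to swing.

>>> {"method": "drive_tool", "body": {"targets": [[0.3,0,0,40,0],[0.3,0,0,60,0],[0.3,0,0,60,0],[0.0,0,0,60,0],[0.0,0,0,60,0]]}}

```text
clock: 4.95
position: [529.9, -96.7, 53.9]
ee_rot: [-0.666, 0.746, -0.001, 0.001]
contact_force: [0.4, -0.3, -2.0]
gripper_width: 59.3
grasp_force: 65.9
```

>>> {"method": "drive_tool", "body": {"targets": [[-0.2,0,0,0,0],[-0.2,0,0,0,0]]}}

```text
clock: 5.15
position: [529.3, -96.7, 53.7]
ee_rot: [-0.666, 0.746, -0.001, 0.001]
contact_force: [0.9, -0.4, -3.5]
gripper_width: 59.3
grasp_force: 65.9
```

>>> {"method": "drive_tool", "body": {"targets": [[-0.3,0,0,0,0],[-0.3,0,0,0,0]]}}

```text
clock: 5.35
position: [528.8, -96.8, 53.0]
ee_rot: [-0.666, 0.746, -0.0, 0.0]
contact_force: [0.6, 0.2, -3.2]
gripper_width: 59.7
grasp_force: 65.9
```

>>> {"method": "drive_tool", "body": {"targets": [[-0.34,0,0,0,0],[-0.34,0,0,0,0]]}}

```text
clock: 5.55
position: [528.6, -96.8, 52.7]
ee_rot: [-0.666, 0.746, -0.0, -0.0]
contact_force: [-0.5, 0.0, -2.9]
gripper_width: 59.6
grasp_force: 65.9
```

>>> {"method": "drive_tool", "body": {"targets": [[-0.37,0,0,0,0],[-0.37,0,0,0,0]]}}

```text
clock: 5.75
position: [528.6, -96.8, 52.6]
ee_rot: [-0.666, 0.746, 0.0, -0.0]
contact_force: [-1.3, 0.0, -2.7]
gripper_width: 59.2
grasp_force: 65.9
```

>>> {"method": "drive_tool", "body": {"targets": [[-0.38,0,0,0,0],[-0.38,0,0,0,0]]}}

```text
clock: 5.95
position: [528.6, -96.8, 52.7]
ee_rot: [-0.666, 0.746, 0.0, -0.0]
contact_force: [0.2, -0.2, -1.8]
gripper_width: 59.3
grasp_force: 65.9
```

>>> {"method": "drive_tool", "body": {"targets": [[-0.385,0,0,0,0],[-0.385,0,0,0,0]]}}

```text
clock: 6.15
position: [528.6, -96.8, 52.7]
ee_rot: [-0.666, 0.746, 0.0, -0.0]
contact_force: [0.2, 0.3, -2.9]
gripper_width: 59.6
grasp_force: 65.9
```

>>> {"method": "drive_tool", "body": {"targets": [[-0.39,0,0,0,0],[-0.39,0,0,0,0]]}}

```text
clock: 6.35
position: [528.7, -96.8, 52.7]
ee_rot: [-0.666, 0.746, 0.0, 0.0]
contact_force: [0.7, -0.2, -2.9]
gripper_width: 59.4
grasp_force: 51.7
```

>>> {"method": "drive_tool", "body": {"targets": [[-0.395,0,0,0,0],[-0.395,0,0,0,0]]}}

```text
clock: 6.55
position: [528.7, -96.8, 52.7]
ee_rot: [-0.666, 0.746, -0.0, 0.0]
contact_force: [-0.0, -0.1, -2.8]
gripper_width: 59.9
grasp_force: 34.7
```

>>> {"method": "drive_tool", "body": {"targets": [[-0.398,0,0,0,0],[-0.398,0,0,0,0]]}}

```text
clock: 6.75
position: [528.6, -96.8, 52.7]
ee_rot: [-0.666, 0.746, 0.0, -0.0]
contact_force: [0.5, 0.4, -3.2]
gripper_width: 59.7
grasp_force: 24.5
```

```bash
python3 -c "
from h import *
s=arm.read_state();print(s['wrist_torque'],s['grasp_force'])"
```

```text
[ 0.11798415 -0.05417528 -0.03920096] 24.54851120710373
```

The force falls by about 3.4 N per 0.001 of closure, so I can control it. I'll raise the holder for swing clearance and ease further.

>>> {"method": "drive_tool", "body": {"targets": [[-0.398,0,0,-15,0],[-0.398,0,0,-27,0],[-0.398,0,0,-27,0],[-0.4,0,0,-27,0],[-0.4,0,0,-27,0]]}}

```text
clock: 7.25
position: [528.2, -96.7, 79.2]
ee_rot: [-0.666, 0.746, 0.0, -0.0]
contact_force: [-0.6, 0.7, -2.7]
gripper_width: 59.4
grasp_force: 18.0
```

```bash
python3 -c "
from h import *
s=arm.read_state();print(s['wrist_torque'],s['grasp_force'])"
```

```text
[ 0.10715412 -0.05277232 -0.02293861] 17.986665666103363
```

>>> {"method": "drive_tool", "body": {"targets": [[-0.4015,0,0,0,0],[-0.4015,0,0,0,0]]}}

```text
clock: 7.45
position: [528.4, -96.8, 79.2]
ee_rot: [-0.666, 0.746, 0.0, -0.0]
contact_force: [-0.2, -0.5, -3.3]
gripper_width: 60.1
grasp_force: 13.3
```

```bash
python3 -c "
from h import *
s=arm.read_state();print(s['wrist_torque'],s['grasp_force'])"
```

```text
[ 0.1252566  -0.0414256   0.01248155] 13.341158330440521
```

>>> {"method": "drive_tool", "body": {"targets": [[-0.4025,0,0,0,0],[-0.4025,0,0,0,0]]}}

```text
clock: 7.65
position: [528.6, -96.8, 79.5]
ee_rot: [-0.666, 0.746, 0.0, -0.0]
contact_force: [0.0, 0.9, -1.9]
gripper_width: 59.7
grasp_force: 9.0
```

```bash
python3 -c "
from h import *
s=arm.read_state();print(s['wrist_torque'],s['grasp_force'])"
```

```text
[ 0.06946154 -0.00932141  0.01319367] 8.95236387848854
```

>>> {"method": "drive_tool", "body": {"targets": [[-0.4032,0,0,0,0],[-0.4032,0,0,0,0]]}}

```text
clock: 7.85
position: [528.6, -96.8, 79.6]
ee_rot: [-0.666, 0.746, 0.0, -0.0]
contact_force: [-0.4, 0.4, -2.8]
gripper_width: 59.6
grasp_force: 5.8
```

```bash
python3 -c "
from h import *
s=arm.read_state();print(s['wrist_torque'],s['grasp_force'])
a=arm.get_image('side')[60:260,180:400];b=arm.get_image('wrist')[:,100:420]
cv2.imwrite('pics/l2.png',np.hstack([cv2.resize(a,(422,384)),b]))"
```

```text
[ 0.11718795 -0.00193405 -0.02741229] 5.791092440485954
```

```bash
cat >> h.py <<'E'
def tilt():
    s=arm.read_state();im=arm.get_image("wrist").astype(int)
    for n,i in(("now",im),("l1",None)):
        if i is None:
            continue
        m=(i[:,:,2]-i[:,:,0]>30)&(i[:,:,1]-i[:,:,0]>8);m[:,:190]=0;m[:,330:]=0
        col=m[:,200:320].sum(1);r=np.where(col>25)[0]
        print("rows",r.min() if len(r) else None,r.max() if len(r) else None,"width",[int(x) for x in col[::30]],"T",s["wrist_torque"].round(2),"F",round(s["grasp_force"],1),"pz",s["position"].round(1),"t",round(s["clock"],2))
    cv2.imwrite("pics/t%d.png"%(s["clock"]*100),im)
E
python3 - <<'E'
from h import *
i=cv2.imread("pics/l1.png")[:,422:].astype(int);m=(i[:,:,2]-i[:,:,0]>30)&(i[:,:,1]-i[:,:,0]>8)
col=m[:,100:220].sum(1);r=np.where(col>25)[0];print("l1",r.min(),r.max(),col[::30])
tilt()
E
```

```text
l1 36 340 [  1   6 120 120 120 120 120 120 120 120 120 120   0]
rows 145 342 width [0, 1, 0, 0, 0, 102, 113, 120, 120, 120, 110, 120, 0] T [ 0.2  -0.01 -0.02] F 5.4 pz [528.6 -96.7  79.6] t 7.95[ WARN:0@0.487] global loadsave.cpp:1063 imwrite_ Unsupported depth image for selected encoder is fallbacked to CV_8U.
```

>>> {"method": "drive_tool", "body": {"targets": [[-0.4038,0,0,0,0],[-0.4038,0,0,0,0]]}}

```text
clock: 8.2
position: [528.6, -96.8, 79.7]
ee_rot: [-0.666, 0.746, -0.0, -0.0]
contact_force: [0.1, -0.3, -2.1]
gripper_width: 59.8
grasp_force: 3.8
```

```bash
python3 -c "
from h import *
tilt()"
```

```text
rows 145 341 width [0, 0, 0, 0, 1, 102, 113, 120, 120, 119, 108, 120, 0] T [-0.02 -0.06 -0.03] F 3.8 pz [528.6 -96.8  79.7] t 8.2[ WARN:0@0.458] global loadsave.cpp:1063 imwrite_ Unsupported depth image for selected encoder is fallbacked to CV_8U.
```

The holder has rotated: the brown far edge went from row 36 to row 145. I'll estimate the angle from a model.

```bash
python3 - <<'E' 2>/dev/null
from h import *
p=arm.camera_params("wrist");K,_,_=cam("wrist");T=np.linalg.inv(p["tool_from_camera"])
def row(x,z):  # tool coords
    q=T@np.array([x,0,z,1]);q=K@q[:3];return q[1]/q[2]
for g in(15,19):
  for th in range(0,105,15):
    a=np.radians(th);c,s=np.cos(a),np.sin(a)
    f=lambda l,h:(l*c-h*s*-1*-1 if 0 else l*c+h*s, -g+l*s-h*c)
    # axis dir (c,s) [x fwd, z down]; 'up' dir (s,-c)
    print(g,th,[round(row(*f(l,h))) for l,h in((86,30),(86,-30),(-14,30),(-14,-30))])
E
```

```text
15 0 [33, 63, 340, 262]
15 15 [33, 90, 325, 279]
15 30 [49, 120, 303, 295]
15 45 [74, 150, 278, 311]
15 60 [103, 182, 252, 325]
15 75 [133, 214, 228, 337]
15 90 [164, 247, 209, 345]
19 0 [29, 61, 348, 266]
19 15 [30, 90, 332, 283]
19 30 [48, 120, 310, 300]
19 45 [73, 151, 284, 316]
19 60 [103, 183, 257, 331]
19 75 [133, 216, 232, 344]
19 90 [165, 249, 212, 352]
```

The row positions match about 80°. I'll lower it until the underside seats flat, then release.

>>> {"method": "drive_tool", "body": {"targets": [[-0.403,0,0,3,0],[-0.403,0,0,6,0],[-0.403,0,0,8,0],[-0.403,0,0,10,0],[-0.403,0,0,11,0],[-0.403,0,0,11,0]]}}

```text
clock: 8.85
position: [528.9, -97.3, 70.4]
ee_rot: [-0.666, 0.746, -0.001, -0.0]
contact_force: [-3.0, -1.6, 8.2]
gripper_width: 60.0
grasp_force: 6.7
```

```bash
python3 -c "
from h import *
tilt()" 2>/dev/null
```

```text
rows 146 341 width [0, 0, 0, 0, 0, 103, 114, 120, 120, 119, 109, 116, 0] T [-0.28  1.02  0.01] F 6.7 pz [528.9 -97.3  70.4] t 8.85
```

>>> {"method": "drive_tool", "body": {"targets": [[-0.41,0,0,0,0],[-0.44,0,0,0,0],[-0.6,0,0,0,0],[-1,0,0,0,0],[-1,0,0,0,0],[-1,0,0,0,0]]}}

```text
clock: 9.5
position: [528.7, -96.7, 68.6]
ee_rot: [-0.666, 0.746, 0.0, -0.0]
contact_force: [1.2, -0.6, 0.9]
gripper_width: 85.5
grasp_force: 0.0
```

>>> {"method": "drive_tool", "body": {"targets": [[-1,0,0,-40,0],[-1,0,0,-80,0],[-1,-40,0,-100,0],[-1,-80,0,-120,0],[-1,-80,0,-120,0],[-1,-80,0,-120,0]]}}

```text
clock: 10.1
position: [537.7, -16.4, 189.0]
ee_rot: [-0.667, 0.745, -0.0, 0.0]
contact_force: [0.1, -0.9, -0.9]
gripper_width: 85.4
grasp_force: 0.0
```

```bash
python3 - <<'E' 2>/dev/null
from h import *
plan([0,0,0],0)
a=arm.get_image('side')[60:260,180:400];b=arm.get_image('wrist')
cv2.imwrite('pics/l3.png',np.hstack([cv2.resize(a,(422,384)),b[:,80:440]]))
E
```

```text
at [537.7 -16.4 189. ] xang -96.4 | shift [ 43.7 536.3 188.6] roll -96.4 t 10.1
```

View pics/l3.png

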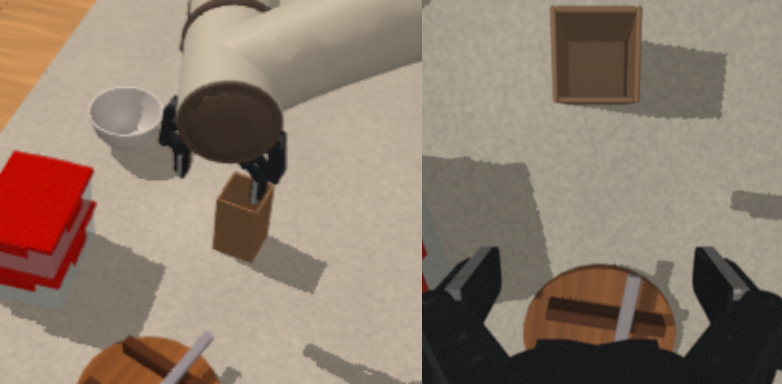

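The holder stands upright. Its mouth corners in the wrist image are about (210,6), (299,7), (295,103) and (214,103). Next I'll hover beyond the spoon's bowl to measure the spoon.

Run:
```python
from h import *
H=world("wrist",[[210,6],[299,7],[295,103],[214,103]],100)
print(H.round(1),H.mean(0).round(1)); print(np.linalg.norm(H[0]-H[1]),np.linalg.norm(H[1]-H[2]))
plan([573,310,160],-104.8)
```

```text
[[ 550.6 -149.2  100. ]
 [ 494.1 -142.3  100. ]
 [ 501.3  -83.7  100. ]
 [ 556.8  -90.   100. ]] [ 525.7 -116.3  100. ]
56.94442430093583 58.98889349569425
at [536.9 -17.7 187.8] xang -96.5 | shift [-329.7    1.3   27.7] roll 8.3 t 10.2
```

>>> {"method": "drive_tool", "body": {"targets": [[-1,-330,0,0,8.3],[-1,-330,0,0,8.3],[-1,-330,0,0,8.3],[-1,-330,0,0,8.3],[-1,-330,0,0,8.3],[-1,-330,0,0,8.3],[-1,-330,0,0,8.3],[-1,-330,0,28,8.3],[-1,-330,0,28,8.3],[-1,-330,0,28,8.3]]}}

```text
clock: 11.2
position: [574.9, 308.9, 159.4]
ee_rot: [-0.61, 0.793, -0.0, -0.002]
contact_force: [0.5, -0.0, 1.0]
gripper_width: 85.5
grasp_force: 0.0
```

Run:
```python
from h import *
c=cam("wrist");plan([549,220,40],-104.8)
w=arm.get_image("wrist");t=arm.get_image("top");s=arm.get_image("side");cv2.imwrite("pics/w4.png",w);cv2.imwrite("pics/top4.png",t);cv2.imwrite("pics/side4.png",s)
def crop(i,x0,x1,y0,y1,f): return cv2.resize(i[y0:y1,x0:x1],None,fx=f,fy=f,interpolation=cv2.INTER_CUBIC)
a=w[0:330,140:400]; b=crop(t,270,340,200,270,3.5); d=crop(s,280,350,145,215,3.5)
out=np.zeros((600,800,3),np.uint8);A=cv2.resize(a,None,fx=1.8,fy=1.8);out[:594,:468]=A;out[:245,500:745]=b;out[300:545,500:745]=d
cv2.imwrite("pics/m4.png",out)
```

```text
at [574.9 308.9 159.4] xang -104.9 | shift [ 92.2   2.  119.7] roll -0.1 t 11.2
```

View pics/m4.png

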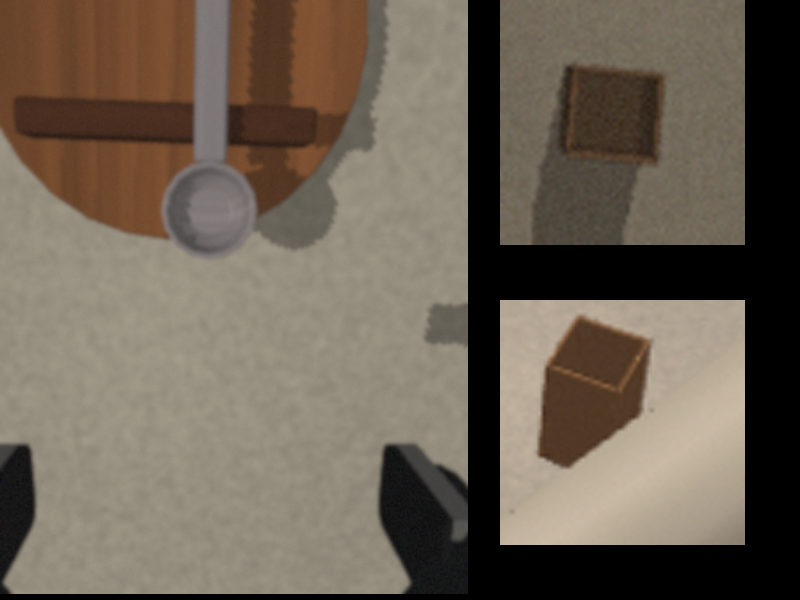

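Run:
```python
from h import *
H=world("top",[[290.3,218.9],[316.6,221.1],[314.6,246.3],[288.9,244.0]],100);print("top",H.round(1).tolist(),H.mean(0).round(1))
H2=world("side",np.array([[81,17],[150,43],[122,89],[47,64]])/3.5+[280,145],100);print("side",H2.round(1).tolist(),H2.mean(0).round(1))
B=world("wrist",[[256.7,117.2]],44)[0];E=world("wrist",[[257.4,20]],46)[0];d=(B-E)[:2];print("bowl",B,E,np.degrees(np.arctan2(d[1],d[0])))
u=d/np.hypot(*d)
for r in(54,72,80):
    P=world("wrist",[[256,r]],38)[0];print(r,"bar at spoon x",72+np.dot(P[:2]-B[:2],u))
for X in(37,30,12):
    g=B[:2]+u*(X-72);print(X,g);plan([*g,40],np.degrees(np.arctan2(u[1],u[0]))+180)
```

```text
top [[558.3, -89.1, 100.0], [552.1, -148.6, 100.0], [495.4, -142.4, 100.0], [501.7, -84.5, 100.0]] [ 526.9 -116.1  100. ]
side [[546.4, -148.5, 100.0], [491.1, -140.2, 100.0], [497.6, -88.4, 100.0], [555.4, -93.3, 100.0]] [ 522.6 -117.6  100. ]
bowl [559.09989553 252.93069063  44.        ] [541.22525614 186.87913721  46.        ] 74.85750787439949
54 bar at spoon x 25.12904140005017
72 bar at spoon x 38.052631112142755
80 bar at spoon x 43.91340343897721
37 [549.9571795  219.14591975]
at [575.8 309.7 162. ] xang -104.9 | shift [ 94.3   1.9 121.9] roll 0.3 t 11.35
30 [548.12863629 212.38896557]
at [575.8 309.7 162. ] xang -104.9 | shift [101.3   1.9 121.8] roll 0.3 t 11.35
12 [543.42666805 195.01394054]
at [575.8 309.7 162. ] xang -104.9 | shift [119.3   2.  121.8] roll 0.3 t 11.35
```

>>> {"method": "drive_tool", "body": {"targets": [[0.3,94,2,40,0],[0.3,94,2,80,0],[0.3,94,2,100,0],[0.3,94,2,108,0],[0.3,94,2,112,0],[0.3,94,2,114,0],[0.3,94,2,116,0],[0.3,94,2,117,0],[0.3,94,2,117,0],[0.3,94,2,117,0]]}}

```text
clock: 12.35
position: [549.3, 220.7, 44.2]
ee_rot: [-0.61, 0.792, -0.0, 0.001]
contact_force: [0.3, 1.2, -0.6]
gripper_width: 29.8
grasp_force: 0.0
```

Run:
```python
from h import *
P=[]
for i in range(4):
    s=arm.read_state();P.append(s["position"]);im=arm.get_image("wrist")
print(np.round(P,1),s["contact_force"],s["gripper_width"]);plan([550,219.1,40],-105.1)
```

```text
[[549.3 220.7  44.2]
 [549.2 220.6  44.1]
 [549.2 220.5  44. ]
 [549.1 220.4  43.9]] [-0.30753995 -1.1018106  -0.63205957] 29.71101772845349
at [549.1 220.3  43.8] xang -104.8 | shift [ 1.  -1.2  3.8] roll 0.3 t 12.55
```

>>> {"method": "drive_tool", "body": {"targets": [[0.3,0,0,2,0],[0.3,0,0,3,0],[0.3,0,0,4,0],[0.3,0,0,4,0],[0.3,0,0,4,0]]}}

```text
clock: 13.05
position: [549.1, 220.2, 39.6]
ee_rot: [-0.61, 0.792, -0.0, -0.0]
contact_force: [-0.8, -0.1, 0.6]
gripper_width: 29.9
grasp_force: 0.0
```

>>> {"method": "drive_tool", "body": {"targets": [[1,0,0,0,0],[1,0,0,0,0],[1,0,0,0,0],[1,0,0,0,0]]}}

```text
clock: 13.45
position: [549.2, 220.3, 40.0]
ee_rot: [-0.61, 0.792, -0.0, 0.0]
contact_force: [-0.6, 0.1, 1.8]
gripper_width: 11.4
grasp_force: 60.0
```

>>> {"method": "drive_tool", "body": {"targets": [[1,0,0,-5,0],[1,0,0,-15,0],[1,0,0,-30,0],[1,0,0,-50,0],[1,0,0,-80,0],[1,0,0,-110,0],[1,0,0,-110,0],[1,0,0,-110,0]]}}

```text
clock: 14.25
position: [549.1, 220.4, 150.9]
ee_rot: [-0.61, 0.792, 0.0, 0.001]
contact_force: [0.1, -0.0, -1.0]
gripper_width: 11.6
grasp_force: 59.7
```

Run:
```python
from h import *
s=arm.read_state();print(s["position"],s["contact_force"],s["wrist_torque"],s["gripper_width"],s["grasp_force"])
w=arm.get_image("wrist");cv2.imwrite("pics/w5.png",w);p=cv2.imread("pics/w4.png")
hsv=cv2.cvtColor(w,cv2.COLOR_BGR2HSV)
# text map of the column strip ahead of the fingers
for r in range(0,384,24): print(r,[tuple(int(v) for v in w[r,c]) for c in range(200,320,20)])
```

```text
[549.11939591 220.44265852 150.85264794] [ 0.06187914 -0.04550114 -1.04163432] [-0.011792   -0.00684096  0.10555758] 11.623056641070825 59.65842878042167
0 [(165, 187, 197), (161, 179, 189), (147, 147, 157), (153, 154, 163), (165, 185, 195), (162, 181, 190)]
24 [(156, 175, 185), (59, 94, 147), (146, 148, 157), (153, 153, 163), (161, 181, 189), (160, 179, 188)]
48 [(62, 97, 150), (61, 98, 150), (147, 149, 158), (154, 154, 163), (57, 92, 143), (64, 98, 149)]
72 [(58, 94, 145), (60, 96, 150), (147, 149, 158), (154, 156, 164), (60, 94, 145), (66, 108, 168)]
96 [(41, 58, 88), (37, 53, 80), (139, 140, 151), (152, 154, 162), (42, 58, 93), (40, 58, 91)]
120 [(60, 94, 146), (59, 96, 149), (137, 141, 155), (154, 154, 162), (62, 98, 151), (65, 105, 164)]
144 [(58, 93, 144), (58, 95, 149), (136, 140, 153), (152, 154, 162), (61, 99, 153), (65, 106, 164)]
168 [(48, 74, 111), (58, 94, 145), (131, 134, 151), (151, 152, 160), (62, 98, 153), (65, 104, 163)]
192 [(51, 73, 113), (50, 71, 108), (128, 131, 143), (151, 151, 159), (43, 60, 94), (44, 59, 92)]
216 [(58, 92, 144), (63, 99, 152), (125, 132, 151), (148, 150, 158), (64, 101, 156), (168, 188, 198)]
240 [(167, 187, 198), (169, 190, 199), (33, 33, 30), (103, 103, 109), (84, 87, 89), (166, 187, 197)]
264 [(162, 182, 193), (36, 37, 35), (28, 27, 30), (100, 102, 107), (84, 88, 88), (34, 33, 32)]
288 [(34, 31, 29), (35, 34, 32), (36, 37, 38), (147, 150, 157), (29, 30, 26), (31, 29, 27)]
312 [(28, 26, 28), (33, 32, 31), (108, 110, 117), (151, 153, 163), (32, 34, 31), (32, 33, 31)]
336 [(34, 34, 31), (30, 31, 29), (94, 97, 102), (122, 123, 129), (33, 29, 28), (34, 32, 30)]
360 [(33, 33, 32), (36, 35, 35), (33, 31, 28), (31, 32, 30), (27, 29, 29), (32, 29, 31)]
```

The spoon is held level, with gray handle pixels running ahead of the fingers. I'll move it over the bare shelf and ease the grip step by step.

>>> {"method": "drive_tool", "body": {"targets": [[1,40,0,0,0],[1,80,0,0,0],[1,120,0,0,0],[1,150,0,0,0],[1,170,0,0,0],[1,170,0,0,0],[0.745,170,0,-3,0],[0.745,170,0,-3,0],[0.745,170,0,-3,0]]}}

```text
clock: 15.2
position: [506.0, 56.7, 152.5]
ee_rot: [-0.611, 0.792, 0.0, 0.0]
contact_force: [-0.5, 0.0, -0.9]
gripper_width: 11.7
grasp_force: 59.6
```

>>> {"method": "drive_tool", "body": {"targets": [[0.738,0,0,0,0],[0.738,0,0,0,0]]}}

```text
clock: 15.4
position: [505.7, 56.3, 152.5]
ee_rot: [-0.611, 0.792, 0.0, -0.0]
contact_force: [0.4, 0.3, -0.5]
gripper_width: 11.5
grasp_force: 59.6
```

>>> {"method": "drive_tool", "body": {"targets": [[0.733,0,0,0,0],[0.733,0,0,0,0]]}}

```text
clock: 15.6
position: [505.6, 56.0, 152.6]
ee_rot: [-0.61, 0.792, 0.0, -0.0]
contact_force: [-0.3, 0.5, -1.7]
gripper_width: 11.7
grasp_force: 59.6
```

>>> {"method": "drive_tool", "body": {"targets": [[0.73,0,0,0,0],[0.73,0,0,0,0]]}}

```text
clock: 15.8
position: [505.7, 55.8, 152.7]
ee_rot: [-0.61, 0.792, -0.0, 0.0]
contact_force: [-0.6, -0.4, -1.2]
gripper_width: 11.6
grasp_force: 56.9
```

>>> {"method": "drive_tool", "body": {"targets": [[0.728,0,0,0,0],[0.728,0,0,0,0]]}}

```text
clock: 16.0
position: [505.7, 55.8, 152.7]
ee_rot: [-0.61, 0.792, -0.0, -0.0]
contact_force: [0.4, 0.4, -1.1]
gripper_width: 11.8
grasp_force: 55.0
```

>>> {"method": "drive_tool", "body": {"targets": [[0.724,0,0,0,0],[0.724,0,0,0,0]]}}

```text
clock: 16.2
position: [505.7, 55.8, 152.7]
ee_rot: [-0.61, 0.792, -0.0, 0.0]
contact_force: [-0.0, -0.1, -0.4]
gripper_width: 11.9
grasp_force: 51.1
```

>>> {"method": "drive_tool", "body": {"targets": [[0.72,0,0,0,0],[0.72,0,0,0,0]]}}

```text
clock: 16.4
position: [505.7, 55.9, 152.7]
ee_rot: [-0.61, 0.792, -0.0, 0.0]
contact_force: [-1.0, -0.1, -0.9]
gripper_width: 12.4
grasp_force: 47.2
```

>>> {"method": "drive_tool", "body": {"targets": [[0.715,0,0,0,0],[0.715,0,0,0,0]]}}

```text
clock: 16.6
position: [505.7, 55.9, 152.7]
ee_rot: [-0.61, 0.792, -0.0, 0.0]
contact_force: [-0.0, -0.0, -1.1]
gripper_width: 12.1
grasp_force: 42.4
```

```bash
cat >> h.py <<'E'
def sp():
    s=arm.read_state();w=arm.get_image("wrist").astype(int);g=w[:,:,2]-w[:,:,0]
    m=(g<20)&(w[:,:,1]>115)&(w[:,:,1]<175);rows=[(r,int(m[r,150:360].sum()),round(float(150+np.where(m[r,150:360])[0].mean()),0) if m[r,150:360].any() else -1) for r in range(0,240,20)]
    print([x for x in rows if x[1]>2],"F",round(s["grasp_force"],1),"z",round(s["position"][2],1),"fz",s["contact_force"].round(1),"T",s["wrist_torque"].round(3),"t",round(s["clock"],2))
E
python3 -c "
from h import *
sp()"
```

```text
[(0, 34, 254.0), (20, 37, 262.0), (40, 33, 255.0), (60, 33, 255.0), (80, 32, 255.0), (100, 32, 255.0), (120, 32, 255.0), (140, 31, 254.0), (160, 30, 255.0), (180, 31, 254.0), (200, 30, 251.0), (220, 29, 251.0)] F 42.4 z 152.7 fz [-0.  -0.  -1.1] T [ 0.031  0.004 -0.032] t 16.6
```

>>> {"method": "drive_tool", "body": {"targets": [[0.7,0,0,0,0],[0.695,0,0,0,0],[0.69,0,0,0,0],[0.69,0,0,0,0]]}}

```text
clock: 17.05
position: [505.6, 55.9, 152.7]
ee_rot: [-0.61, 0.792, 0.0, -0.0]
contact_force: [0.6, 0.0, -1.0]
gripper_width: 13.2
grasp_force: 17.8
```

```bash
python3 -c "
from h import *
sp()"
```

```text
[(0, 36, 259.0), (20, 36, 262.0), (40, 33, 255.0), (60, 33, 255.0), (80, 32, 255.0), (100, 31, 254.0), (120, 32, 255.0), (140, 32, 255.0), (160, 30, 255.0), (180, 30, 255.0), (200, 30, 251.0), (220, 28, 255.0)] F 17.8 z 152.7 fz [ 0.6  0.  -1. ] T [0.018 0.005 0.019] t 17.05
```

>>> {"method": "drive_tool", "body": {"targets": [[0.685,0,0,0,0],[0.683,0,0,0,0],[0.682,0,0,0,0]]}}

```text
clock: 17.4
position: [505.7, 55.9, 152.7]
ee_rot: [-0.61, 0.792, -0.0, -0.0]
contact_force: [-0.6, -0.0, -0.7]
gripper_width: 13.5
grasp_force: 9.8
```

```bash
python3 -c "
from h import *
sp()"
```

```text
[(0, 34, 254.0), (20, 36, 262.0), (40, 32, 254.0), (60, 33, 255.0), (80, 32, 255.0), (100, 32, 255.0), (120, 32, 255.0), (140, 31, 254.0), (160, 31, 254.0), (180, 31, 254.0), (200, 30, 251.0), (220, 28, 255.0)] F 9.8 z 152.7 fz [-0.6 -0.  -0.7] T [ 0.027 -0.005  0.007] t 17.4
```

>>> {"method": "drive_tool", "body": {"targets": [[0.68,0,0,0,0],[0.679,0,0,0,0],[0.678,0,0,0,0]]}}

```text
clock: 17.75
position: [505.6, 55.9, 152.7]
ee_rot: [-0.61, 0.792, 0.0, -0.0]
contact_force: [0.7, -0.3, -1.1]
gripper_width: 13.8
grasp_force: 5.8
```

```bash
python3 -c "
from h import *
sp()"
```

```text
[(0, 34, 256.0), (20, 36, 260.0), (40, 34, 255.0), (60, 33, 254.0), (80, 32, 254.0), (100, 32, 255.0), (120, 31, 254.0), (140, 31, 254.0), (160, 31, 254.0), (180, 31, 254.0), (200, 30, 251.0), (220, 28, 255.0)] F 5.8 z 152.7 fz [ 0.7 -0.3 -1.1] T [ 0.023 -0.068  0.023] t 17.75
```

>>> {"method": "drive_tool", "body": {"targets": [[0.677,0,0,0,0],[0.6765,0,0,0,0],[0.676,0,0,0,0]]}}

```text
clock: 18.1
position: [505.7, 55.9, 152.7]
ee_rot: [-0.61, 0.792, 0.0, 0.0]
contact_force: [-0.6, 0.1, -1.8]
gripper_width: 13.8
grasp_force: 3.8
```

```bash
python3 -c "
from h import *
sp()"
```

```text
[(0, 33, 253.0), (20, 38, 263.0), (40, 32, 254.0), (60, 32, 254.0), (80, 31, 253.0), (100, 32, 254.0), (120, 31, 254.0), (140, 31, 254.0), (160, 31, 254.0), (180, 29, 253.0), (200, 30, 251.0), (220, 31, 248.0)] F 3.8 z 152.7 fz [-0.6  0.1 -1.8] T [ 0.033 -0.031 -0.02 ] t 18.1
```

>>> {"method": "drive_tool", "body": {"targets": [[0.6755,0,0,0,0],[0.675,0,0,0,0]]}}

```text
clock: 18.35
position: [505.6, 55.8, 152.7]
ee_rot: [-0.61, 0.792, -0.0, -0.0]
contact_force: [0.7, -1.2, -1.2]
gripper_width: 14.3
grasp_force: 2.8
```

```bash
python3 -c "
from h import *
sp()"
```

```text
[(0, 4, 277.0), (20, 3, 329.0), (40, 20, 254.0), (60, 24, 264.0), (80, 24, 266.0), (100, 22, 254.0), (120, 22, 254.0), (140, 24, 254.0), (160, 24, 254.0), (180, 25, 253.0), (200, 27, 250.0), (220, 24, 254.0)] F 2.8 z 152.7 fz [ 0.7 -1.2 -1.2] T [-0.05   0.01   0.019] t 18.35
```

>>> {"method": "drive_tool", "body": {"targets": [[0.6746,0,0,0,0],[0.6746,0,0,0,0]]}}

```text
clock: 18.6
position: [505.8, 55.9, 152.8]
ee_rot: [-0.61, 0.792, -0.0, 0.0]
contact_force: [0.3, 0.0, 0.5]
gripper_width: 13.8
grasp_force: 0.0
```

```bash
python3 -c "
from h import *
sp()"
```

```text
[(20, 5, 326.0), (200, 6, 284.0)] F 0.0 z 152.8 fz [0.3 0.  0.5] T [ 0.041 -0.013  0.076] t 18.6
```

The spoon swung and then slipped out at about 2 N. I'll raise the arm and locate it numerically.

>>> {"method": "drive_tool", "body": {"targets": [[-0.2,-40,0,-40,0],[-0.2,-80,0,-70,0],[-0.2,-80,0,-70,0],[-0.2,-80,0,-70,0]]}}

```text
clock: 19.05
position: [526.6, 134.5, 223.5]
ee_rot: [-0.611, 0.792, -0.0, 0.001]
contact_force: [-0.6, -0.5, -0.8]
gripper_width: 50.9
grasp_force: 0.0
```

Run:
```python
from h import *
c={n:cam(n) for n in("top","side")};c["wrist"]=cam("wrist")
print(arm.read_state()["position"])
for n in("top","side","wrist"):
    w=arm.get_image(n);cv2.imwrite(f"pics/{n}6.png",w)
    i=cv2.GaussianBlur(w,(3,3),0).astype(int);g=i[:,:,2]-i[:,:,0]
    m=((g<(16 if n!="top" else 13))&(i[:,:,1]>(60 if n=="top" else 100))&(i[:,:,1]<180)).astype(np.uint8)
    k,l,st,ce=cv2.connectedComponentsWithStats(m)
    for j in range(1,k):
        if st[j,4]>60:
            pts=np.argwhere(l==j)[:,::-1].astype(np.float32);r=cv2.minAreaRect(pts)
            b=world(n,cv2.boxPoints(r),8,c[n])[:,:2];print(n,st[j].tolist(),[round(v,1) for v in (*r[0],*r[1],r[2])],b.round(0).tolist())
```

```text
[526.56934241 134.48357025 223.52482263]
side [171, 177, 58, 45, 422] [205.4, 205.3, 32.3, 63.4, 64.3] [[833.0, 75.0], [732.0, -66.0], [658.0, 15.0], [757.0, 145.0]]
side [240, 229, 54, 61, 444] [269.0, 260.0, 15.6, 75.0, 45.0] [[585.0, 221.0], [517.0, 37.0], [482.0, 59.0], [551.0, 238.0]]
wrist [0, 35, 85, 147, 3245] [38.1, 106.2, 161.5, 26.9, 63.0] [[755.0, -62.0], [726.0, -66.0], [712.0, 90.0], [744.0, 96.0]]
wrist [237, 106, 35, 183, 2591] [254.0, 197.0, 182.0, 34.0, 90.0] [[528.0, 64.0], [493.0, 73.0], [545.0, 286.0], [587.0, 276.0]]
```

Run:
```python
from h import *
w=cv2.imread("pics/wrist6.png");s=cv2.imread("pics/side6.png")
out=np.zeros((600,800,3),np.uint8);out[:570,:330]=cv2.resize(w[60:345,170:335],None,fx=2,fy=2,interpolation=cv2.INTER_CUBIC)
out[:600,350:800]=cv2.resize(s[200:320,215:305],(450,600),interpolation=cv2.INTER_CUBIC)
cv2.imwrite("pics/m6.png",out)
```

```text
(no output)
```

View pics/m6.png

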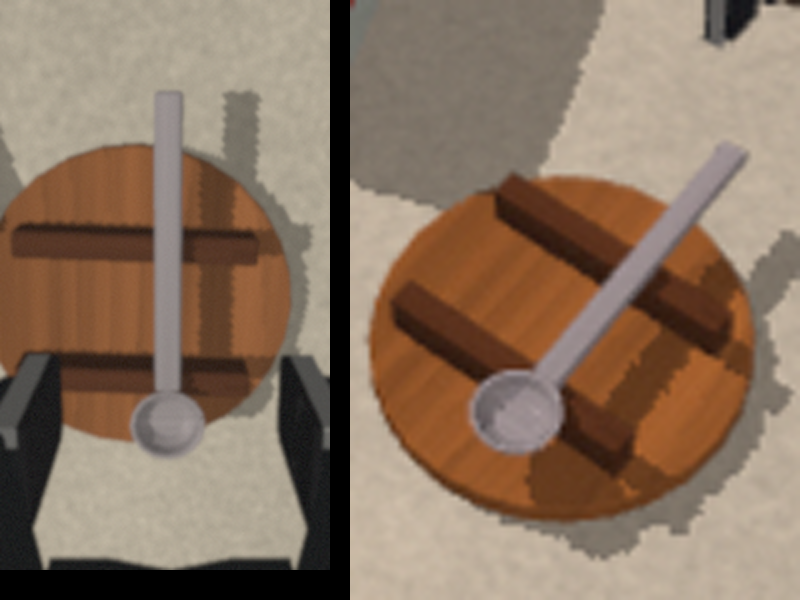

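It dropped back onto the lid's crossbars, shifted about 15 mm towards the handle end. In the wrist image the bowl centre is at (254,272.5) and the handle end at (254,106). That leaves room for a full-depth grip between the bars, closer to the bowl.

Run:
```python
from h import *
B=world("wrist",[[254,272.5]],44)[0];E=world("wrist",[[254.2,106]],45)[0];d=(B-E)[:2];u=d/np.hypot(*d);a=np.degrees(np.arctan2(u[1],u[0]))
print("bowl",B,"end",E,"len177",np.hypot(*d),a)
for y in(225,250,355,378,390):
    P=world("wrist",[[254,y/2+60]],38)[0];print(y,"spoon x",72+np.dot(P[:2]-B[:2],u))
for X in(20,24,26):
    g=B[:2]+u*(X-72);print(X,g);plan([*g,26],a+180)
```

```text
bowl [552.74258571 236.87194547  44.        ] end [507.29659682  65.88712113  45.        ] len177 176.9213047128954 75.11550877138254
225 spoon x -39.00308892617036
250 spoon x -25.77363957040508
355 spoon x 32.976659782461475
378 spoon x 46.57991910955488
390 spoon x 53.7885774678451
20 [539.38528301 186.61677196]
at [525.  132.2 221.3] xang -104.8 | shift [-56.7  -0.5 195.2] roll 0.1 t 19.2
24 [540.41276783 190.48255454]
at [525.  132.2 221.3] xang -104.8 | shift [-60.7  -0.5 195.2] roll 0.1 t 19.2
26 [540.92651024 192.41544583]
at [525.  132.2 221.3] xang -104.8 | shift [-62.7  -0.5 195.2] roll 0.1 t 19.2
```

>>> {"method": "drive_tool", "body": {"targets": [[0.2,-59.5,0,40,0],[0.2,-59.5,0,80,0],[0.2,-59.5,0,120,0],[0.2,-59.5,0,145,0],[0.2,-59.5,0,155,0],[0.2,-59.5,0,155,0],[0.2,-59.5,0,155,0]]}}

```text
clock: 19.9
position: [542.1, 190.6, 68.8]
ee_rot: [-0.61, 0.792, -0.0, 0.001]
contact_force: [-0.9, 0.2, 0.6]
gripper_width: 34.2
grasp_force: 0.0
```

Run:
```python
from h import *
arm.get_image("side");plan([540.2,189.5,26],-104.9)
```

```text
at [542.4 190.9  69.4] xang -104.8 | shift [ 2.   1.9 43.4] roll 0.1 t 19.95
```

>>> {"method": "drive_tool", "body": {"targets": [[0.2,2,2,15,0],[0.2,2,2,25,0],[0.2,2,2,34,0],[0.2,2,2,40,0],[0.2,2,2,43,0],[0.2,2,2,43,0],[0.2,2,2,43,0]]}}

```text
clock: 20.65
position: [539.1, 189.5, 24.9]
ee_rot: [-0.61, 0.792, -0.0, 0.0]
contact_force: [-0.2, -0.6, 0.3]
gripper_width: 33.9
grasp_force: 0.0
```

>>> {"method": "drive_tool", "body": {"targets": [[0.8,0,0,0,0],[0.8,0,0,0,0],[0.8,0,0,0,0],[0.8,0,0,-10,0],[0.8,0,0,-25,0],[0.8,0,0,-50,0],[0.8,0,0,-90,0],[0.8,0,0,-125,0],[0.8,0,0,-125,0],[0.8,0,0,-125,0]]}}

```text
clock: 21.65
position: [538.6, 189.4, 150.7]
ee_rot: [-0.61, 0.792, 0.0, 0.001]
contact_force: [-0.3, -0.5, -1.6]
gripper_width: 12.4
grasp_force: 58.5
```

```bash
python3 -c "
from h import *
sp()"
```

```text
[(0, 40, 253.0), (20, 38, 253.0), (40, 38, 253.0), (60, 38, 253.0), (80, 41, 258.0), (100, 40, 260.0), (120, 43, 267.0), (140, 39, 261.0), (160, 39, 264.0), (180, 36, 261.0), (200, 33, 254.0), (220, 35, 259.0)] F 58.5 z 150.7 fz [-0.3 -0.5 -1.6] T [-0.024  0.063 -0.022] t 21.65
```

>>> {"method": "drive_tool", "body": {"targets": [[0.8,40,0,0,0],[0.8,80,0,0,0],[0.8,115,0,0,0],[0.75,130,0,0,0],[0.71,130,0,0,0],[0.69,130,0,0,0],[0.684,130,0,0,0],[0.684,130,0,0,0]]}}

```text
clock: 22.5
position: [506.0, 64.6, 149.4]
ee_rot: [-0.611, 0.792, 0.0, -0.0]
contact_force: [-0.7, 0.5, -1.2]
gripper_width: 13.7
grasp_force: 18.2
```

```bash
python3 -c "
from h import *
sp()"
```

```text
[(0, 38, 253.0), (20, 40, 249.0), (40, 38, 252.0), (60, 37, 252.0), (80, 36, 252.0), (100, 36, 253.0), (120, 35, 252.0), (140, 34, 253.0), (160, 34, 253.0), (180, 33, 253.0), (200, 33, 249.0), (220, 35, 249.0)] F 18.2 z 149.4 fz [-0.7  0.5 -1.2] T [ 0.022 -0.03   0.008] t 22.5
```

>>> {"method": "drive_tool", "body": {"targets": [[0.681,0,0,0,0],[0.679,0,0,0,0],[0.679,0,0,0,0]]}}

```text
clock: 22.85
position: [505.6, 63.8, 149.7]
ee_rot: [-0.61, 0.792, 0.0, -0.0]
contact_force: [0.3, 0.3, -1.6]
gripper_width: 13.6
grasp_force: 10.6
```

```bash
python3 -c "
from h import *
sp()"
```

```text
[(0, 38, 253.0), (20, 60, 232.0), (40, 38, 252.0), (60, 37, 252.0), (80, 36, 252.0), (100, 35, 252.0), (120, 36, 253.0), (140, 34, 253.0), (160, 34, 253.0), (180, 33, 253.0), (200, 33, 253.0), (220, 35, 249.0)] F 10.6 z 149.7 fz [ 0.3  0.3 -1.6] T [ 0.011  0.002 -0.032] t 22.85
```

>>> {"method": "drive_tool", "body": {"targets": [[0.677,0,0,0,0],[0.676,0,0,0,0],[0.676,0,0,0,0]]}}

```text
clock: 23.2
position: [505.6, 63.6, 149.7]
ee_rot: [-0.61, 0.792, -0.0, 0.0]
contact_force: [1.3, -1.2, -0.7]
gripper_width: 14.1
grasp_force: 5.9
```

```bash
python3 -c "
from h import *
sp()"
```

```text
[(0, 38, 254.0), (20, 67, 228.0), (40, 37, 252.0), (60, 35, 252.0), (80, 36, 253.0), (100, 35, 253.0), (120, 35, 253.0), (140, 34, 252.0), (160, 34, 254.0), (180, 34, 254.0), (200, 33, 253.0), (220, 34, 253.0)] F 5.9 z 149.7 fz [ 1.3 -1.2 -0.7] T [-0.035 -0.014 -0.007] t 23.2
```

>>> {"method": "drive_tool", "body": {"targets": [[0.6753,0,0,0,0],[0.6753,0,0,0,0]]}}

```text
clock: 23.45
position: [505.6, 63.6, 149.7]
ee_rot: [-0.61, 0.792, -0.0, -0.0]
contact_force: [-0.3, -0.6, -0.6]
gripper_width: 14.0
grasp_force: 4.8
```

```bash
python3 -c "
from h import *
sp()"
```

```text
[(0, 39, 255.0), (20, 62, 231.0), (40, 38, 253.0), (60, 36, 252.0), (80, 36, 253.0), (100, 35, 253.0), (120, 35, 253.0), (140, 34, 252.0), (160, 34, 254.0), (180, 34, 254.0), (200, 33, 253.0), (220, 35, 253.0)] F 4.8 z 149.7 fz [-0.3 -0.6 -0.6] T [-0.019 -0.054  0.007] t 23.45
```

>>> {"method": "drive_tool", "body": {"targets": [[0.6747,0,0,0,0],[0.6747,0,0,0,0]]}}

```text
clock: 23.7
position: [505.7, 63.6, 149.7]
ee_rot: [-0.61, 0.792, -0.0, 0.0]
contact_force: [0.1, 0.2, -0.7]
gripper_width: 14.0
grasp_force: 3.9
```

```bash
python3 -c "
from h import *
sp()"
```

```text
[(0, 39, 255.0), (20, 64, 230.0), (40, 37, 253.0), (60, 36, 252.0), (80, 36, 252.0), (100, 35, 253.0), (120, 35, 253.0), (140, 35, 253.0), (160, 33, 253.0), (180, 34, 254.0), (200, 35, 251.0), (220, 33, 252.0)] F 3.9 z 149.7 fz [ 0.1  0.2 -0.7] T [ 0.051 -0.023 -0.051] t 23.7
```

>>> {"method": "drive_tool", "body": {"targets": [[0.6743,0,0,0,0],[0.6743,0,0,0,0]]}}

```text
clock: 23.95
position: [505.7, 63.6, 149.7]
ee_rot: [-0.61, 0.792, -0.0, 0.0]
contact_force: [0.2, -0.2, -1.3]
gripper_width: 13.6
grasp_force: 3.2
```

```bash
python3 -c "
from h import *
sp()"
```

```text
[(0, 39, 255.0), (20, 62, 231.0), (40, 37, 253.0), (60, 35, 253.0), (80, 35, 253.0), (100, 35, 253.0), (120, 35, 253.0), (140, 33, 253.0), (160, 33, 253.0), (180, 34, 254.0), (200, 35, 251.0), (220, 32, 252.0)] F 3.2 z 149.7 fz [ 0.2 -0.2 -1.3] T [ 0.029 -0.023  0.075] t 23.95
```

>>> {"method": "drive_tool", "body": {"targets": [[0.674,0,0,0,0],[0.674,0,0,0,0]]}}

```text
clock: 24.2
position: [505.6, 63.6, 149.7]
ee_rot: [-0.61, 0.792, -0.0, -0.0]
contact_force: [0.1, -0.1, -0.4]
gripper_width: 14.0
grasp_force: 2.8
```

```bash
python3 -c "
from h import *
sp()"
```

```text
[(0, 38, 255.0), (20, 64, 228.0), (40, 37, 253.0), (60, 37, 253.0), (80, 36, 254.0), (100, 35, 253.0), (120, 35, 253.0), (140, 34, 254.0), (160, 33, 253.0), (180, 34, 254.0), (200, 33, 254.0), (220, 33, 252.0)] F 2.8 z 149.7 fz [ 0.1 -0.1 -0.4] T [0.035 0.015 0.031] t 24.2
```

>>> {"method": "drive_tool", "body": {"targets": [[0.6738,0,0,0,0],[0.6738,0,0,0,0]]}}

```text
clock: 24.45
position: [505.7, 63.6, 149.7]
ee_rot: [-0.61, 0.792, -0.0, 0.0]
contact_force: [-0.6, 0.2, -0.2]
gripper_width: 13.5
grasp_force: 2.5
```

```bash
python3 -c "
from h import *
sp()"
```

```text
[(0, 38, 255.0), (20, 61, 232.0), (40, 37, 253.0), (60, 36, 254.0), (80, 36, 254.0), (100, 35, 253.0), (120, 35, 253.0), (140, 34, 254.0), (160, 34, 254.0), (180, 34, 254.0), (200, 33, 254.0), (220, 36, 244.0)] F 2.5 z 149.7 fz [-0.6  0.2 -0.2] T [ 0.018 -0.036  0.013] t 24.45
```

>>> {"method": "drive_tool", "body": {"targets": [[0.6736,0,0,0,0],[0.6736,0,0,0,0]]}}

```text
clock: 24.7
position: [505.7, 63.6, 149.7]
ee_rot: [-0.61, 0.792, -0.0, 0.0]
contact_force: [-0.7, -0.5, 0.2]
gripper_width: 14.1
grasp_force: 2.2
```

```bash
python3 -c "
from h import *
sp()"
```

```text
[(0, 35, 257.0), (20, 63, 228.0), (40, 34, 254.0), (60, 33, 253.0), (80, 34, 254.0), (100, 33, 253.0), (120, 34, 254.0), (140, 32, 254.0), (160, 32, 254.0), (180, 32, 254.0), (200, 33, 250.0), (220, 34, 246.0)] F 2.2 z 149.7 fz [-0.7 -0.5  0.2] T [ 0.029 -0.019 -0.062] t 24.7
```

>>> {"method": "drive_tool", "body": {"targets": [[0.6734,0,0,0,0],[0.6734,0,0,0,0]]}}

```text
clock: 24.95
position: [505.6, 63.6, 149.7]
ee_rot: [-0.61, 0.792, -0.0, -0.0]
contact_force: [-0.5, -0.1, -1.3]
gripper_width: 14.0
grasp_force: 1.9
```

```bash
python3 -c "
from h import *
sp()"
```

```text
[(0, 6, 287.0), (20, 33, 208.0), (60, 16, 253.0), (80, 22, 268.0), (100, 18, 252.0), (120, 19, 251.0), (140, 21, 252.0), (160, 23, 252.0), (180, 21, 251.0), (200, 26, 245.0), (220, 29, 238.0)] F 1.9 z 149.7 fz [-0.5 -0.1 -1.3] T [0.062 0.006 0.023] t 24.95
```

It is rotating now. I'll hold a slightly firmer grip and let it swing.

>>> {"method": "drive_tool", "body": {"targets": [[0.6735,0,0,0,0]]}}

```text
clock: 25.1
position: [505.6, 63.6, 149.7]
ee_rot: [-0.61, 0.792, -0.0, -0.0]
contact_force: [-0.6, 1.1, -1.0]
gripper_width: 14.2
grasp_force: 2.1
```

```bash
python3 -c "
from h import *
sp()"
```

```text
[(0, 6, 274.0), (20, 26, 206.0), (100, 5, 280.0), (120, 12, 330.0), (140, 4, 250.0), (160, 3, 251.0), (200, 6, 216.0), (220, 9, 208.0)] F 2.1 z 149.7 fz [-0.6  1.1 -1. ] T [ 0.023 -0.004 -0.056] t 25.1
```

>>> {"method": "drive_tool", "body": {"targets": [[0.676,0,0,0,0],[0.69,0,0,0,0],[0.69,0,0,0,0]]}}

```text
clock: 25.45
position: [505.6, 63.6, 149.7]
ee_rot: [-0.61, 0.792, 0.0, -0.0]
contact_force: [-0.7, -0.1, -1.5]
gripper_width: 13.7
grasp_force: 18.1
```

Run:
```python
from h import *
sp()
w=arm.get_image("wrist");cv2.imwrite("pics/w7.png",w);cv2.imwrite("pics/side7.png",arm.get_image("side"));cv2.imwrite("pics/top7.png",arm.get_image("top"))
g=cv2.cvtColor(w,cv2.COLOR_BGR2GRAY);i=w.astype(int);d=i[:,:,2]-i[:,:,0]
def ch(r,c):
    a=g[r:r+8,c:c+5].mean();b=d[r:r+8,c:c+5].mean()
    return '#' if a<60 else ('o' if b<18 else ('.' if a>150 else ','))
for r in range(80,384,8): print(r,''.join(ch(r,c) for c in range(150,360,5)))
```

```text
[(0, 5, 277.0), (20, 35, 205.0), (100, 4, 272.0), (120, 11, 321.0), (140, 3, 251.0), (160, 3, 251.0), (200, 5, 229.0), (220, 8, 196.0)] F 18.1 z 149.7 fz [-0.7 -0.1 -1.5] T [0.097 0.025 0.055] t 25.45
80 ..........................................
88 ..........................................
96 ...................oooo.........,,,,,.....
104 ...................oooo,........,,ooo,,...
112 ...................oooo,...........,,oo,,.
120 ...................oooo,.............,oo,,
128 ...................oooo,...............,oo
136 ...................oooo,.................,
144 ...................oooo,..................
152 ..................,ooooo..................
160 ..................,ooooo..................
168 ..................oooooo..................
176 ..................oooooo..................
184 ..................oooooo..................
192 ,.................oooooo..................
200 ,.................oooooo..................
208 o,...........,,,,,oooooo..................
216 oo,......,,,,,,,,,oooooo,,,...............
224 oo,...,,,,,,,,,,,,oooooo,,,,,,............
232 ooo,,
[... 183 characters left out ...]
,,,###########oo##oooooo##oo####,,oo,.....
272 ,,##############o#oooooo#########,,o,.,,,,
280 ##################oooooo##########,o,o####
288 ##################oooooo##################
296 ##################oooooo##################
304 ##################oooooo##################
312 ##################ooooooo#################
320 ################,,oooooo,,################
328 ################,oooooooo,################
336 ################oooooooooo################
344 ##########################################
352 ##########################################
360 ##########################################
368 ##########################################
376 ##########################################
```

```bash
cat >> h.py <<'E'
def ends():
    p=arm.camera_params("wrist");K,_,_=cam("wrist");T=np.linalg.inv(p["tool_from_camera"])
    for th in range(0,100,10):
        a=np.radians(th);c,s=np.cos(a),np.sin(a);o=[]
        for l in(128,-49,-69):
            q=T@np.array([l*c+4*s,0,-18+l*s-4*c,1]);q=K@q[:3];o.append((round(q[1]/q[2]),round(K[0,0]*14/q[2],1)))
        print(th,o)
E
python3 -c "
from h import *
ends()
w=cv2.imread('pics/w7.png').astype(int);d=w[:,:,2]-w[:,:,0]
for r in (90,92,94,96,98,100,110,140,200,240): print(r,(d[r,220:290]<20).sum(),d[r,238:270:3])
"
```

```text
0 [(-99, np.float64(45.2)), (370, np.float64(30.7)), (404, np.float64(29.6))]
10 [(-59, np.float64(37.0)), (382, np.float64(32.6)), (425, np.float64(32.1))]
20 [(-21, np.float64(31.3)), (393, np.float64(34.7)), (445, np.float64(35.2))]
30 [(14, np.float64(27.1)), (401, np.float64(37.1)), (463, np.float64(38.7))]
40 [(47, np.float64(24.0)), (405, np.float64(39.7)), (477, np.float64(42.8))]
50 [(77, np.float64(21.7)), (404, np.float64(42.3)), (485, np.float64(47.4))]
60 [(106, np.float64(20.0)), (398, np.float64(44.9)), (484, np.float64(52.3))]
70 [(134, np.float64(18.8)), (385, np.float64(47.3)), (471, np.float64(57.1))]
80 [(161, np.float64(17.9)), (365, np.float64(49.2)), (444, np.float64(61.4))]
90 [(188, np.float64(17.3)), (340, np.float64(50.5)), (404, np.float64(64.5))]
90 0 [26 25 25 25 26 26 27 28 26 25 26]
92 0 [28 28 26 26 26 27 26 26 26 25 27]
94 7 [27 27 25 21 19 18 20 20 20 25 26]
96 19 [25 27 25  9  7  9  7  7  6 20 26]
98 21 [23 26 22  8  7  6  6  7  5 19 25]
100 21 [25 26 23  7  8  9  7  7  7 19 26]
110 22 [27 24 17 10  8  8  8  8  7 14 26]
140 24 [25 28 13  7  7  7  5  8  8  7 26]
200 28 [26 18  8  6  8  8  7  7  7  7 15]
240 59 [1 4 5 4 5 5 6 6 4 6 3]
```

The handle end at row 95 corresponds to about 56° below level. I'll carry the spoon over the mouth, dip the end in, and use the holder's far wall to turn it upright.

```bash
python3 -c "
from h import *
plan([532.4,-60.3,203],-96.5)"
```

```text
at [505.6  63.6 149.7] xang -104.8 | shift [113.  -57.5 -53.3] roll -8.3 t 25.65
```

>>> {"method": "drive_tool", "body": {"targets": [[0.69,0,0,-15,0],[0.69,0,0,-35,0],[0.69,0,0,-53,0],[0.69,20,-10,-53,-2],[0.69,45,-23,-53,-4],[0.69,75,-38,-53,-6],[0.69,100,-50,-53,-8.3],[0.69,113,-57,-53,-8.3],[0.69,113,-57,-53,-8.3],[0.69,113,-57,-53,-8.3],[0.69,113,-57,-53,-8.3]]}}

```text
clock: 26.75
position: [531.8, -59.4, 202.6]
ee_rot: [-0.666, 0.746, 0.0, 0.0]
contact_force: [-0.5, -0.7, -1.0]
gripper_width: 13.9
grasp_force: 18.2
```

```bash
cat >> h.py <<'E'
def chart(r0=60,r1=350,dr=8,c0=150,c1=360):
    w=arm.get_image("wrist");i=cv2.GaussianBlur(w,(3,3),0).astype(int);g=i.mean(2);d=i[:,:,2]-i[:,:,0];k=d/np.maximum(g,1)
    def ch(r,c):
        a=g[r:r+dr,c:c+5].mean();b=k[r:r+dr,c:c+5].mean()
        return '#' if a<45 and b<.2 else ('o' if b<.11 else ('.' if b<.33 else 'B'))
    for r in range(r0,r1,dr): print(r,''.join(ch(r,c) for c in range(c0,c1,5)))
E
python3 - <<'E'
from h import *
plan([532.4,-60.3,203],-96.5);s=arm.read_state();print(s["grasp_force"])
chart()
E
```

```text
at [531.8 -59.4 202.6] xang -96.5 | shift [ 0.8 -0.7 -0.4] roll 0.0 t 26.75
18.208787441253662
60 ..........................................
68 ..........................................
76 .............BBBBBBBBBBBBBBBB.............
84 .............BBBBBBBBBBBBBBBB.............
92 .............BBBBBB....BBBBBB.............
100 .............BBBBBBooooBBBBBB.............
108 .............BBBBBBooooBBBBBB.............
116 .............BBBBBBooooBBBBBB.............
124 .............BBBBBBooooBBBBBB.............
132 .............BBBBBBooooBBBBBB.............
140 .............BBBBB.oooo.BBBBB.............
148 .............BBBBB.oooo.BBBBB.............
156 ..............BBBB.oooo.BBBB..............
164 ...................oooo...................
172 ...................oooo...................
180 ...................oooo...................
188 ..................oooooo..................
196 ..................oooooo..................
204 ..................oooooo..................
212 ..................oooooo..................
220 ..................oooooo..................
228 ..................oooooo..................
236 ...............oooooooooooo...............
244 ............ooooo#oooooo#ooooo............
252 ...........o##ooo#oooooo#ooo##o...........
260 ...........###ooo#oooooo#ooo###...........
268 ..........o####oo#oooooo#oo####o..........
276 oooo.....#########ooooooo########.....oooo
284 ####ooo###########ooooooo#########oooo####
292 #################oooooooo#################
300 #################oooooooo#################
308 #################oooooooo#################
316 ################..oooooo..################
324 ################B.ooooooBB################
332 ################oooooooooo################
340 ##################oooooo##################
348 ##########################################
```

The spoon's end is over the mouth, centred sideways, about 15 mm from the far edge. I'll lower it in, ease the grip, then shift along +x so the far wall turns it upright.

>>> {"method": "drive_tool", "body": {"targets": [[0.69,0,0,10,0],[0.69,0,0,25,0],[0.69,0,0,38,0],[0.69,0,0,45,0],[0.677,0,0,45,0],[0.676,5,0,45,0],[0.676,10,0,45,0],[0.676,15,0,45,0],[0.676,15,0,45,0]]}}

```text
clock: 27.7
position: [530.4, -75.7, 158.2]
ee_rot: [-0.666, 0.746, -0.0, 0.0]
contact_force: [-0.1, 0.5, -0.7]
gripper_width: 14.0
grasp_force: 6.8
```

Run:
```python
from h import *
s=arm.read_state();print(s["grasp_force"],s["contact_force"],s["position"],s["wrist_torque"])
chart(20,240)
```

```text
6.827932745218277 [-0.05286255  0.53452169 -0.74677696] [530.43114012 -75.72315862 158.23296476] [ 0.12376358 -0.04688764  0.03644773]
20 ..........................................
28 ..........................................
36 ..........................................
44 ..........................................
52 ..........................................
60 ..........................................
68 ..........................................
76 ..........................................
84 ..........................................
92 ..........................................
100 ...........BBBBBBBBBBBBBBBBBBBB...........
108 ...........BBBBBBBB.oo.BBBBBBBB...........
116 ...........BBBBBBBBooooBBBBBBBB...........
124 ...........BBBBBBBBooooBBBBBBBB...........
132 ...........BBBBBBBBooooBBBBBBBB...........
140 ...........BBBBBBBBooooBBBBBBB............
148 ...........BBBBBBBBooooBBBBBBB............
156 ...........BBBBBBB.ooooBBBBBBB............
164 ...........BBBBBBB.oooo.BBBBBB............
172 ............BBBBBB.oooo.BBBBBB............
180 ............BBBBBB.oooo.BBBBBB............
188 ............BBBBBB.oooo.BBBBBB............
196 ...................oooo...................
204 ..................oooooo..................
212 ..................oooooo..................
220 ..................oooooo..................
228 ..................oooooo..................
236 ...............oooooooooooo...............
```

>>> {"method": "drive_tool", "body": {"targets": [[0.676,5,0,0,0],[0.676,10,0,0,0],[0.676,15,0,0,0],[0.676,20,0,0,0],[0.676,25,0,0,0],[0.676,25,0,0,0]]}}

```text
clock: 28.35
position: [527.2, -100.6, 157.6]
ee_rot: [-0.666, 0.746, 0.0, -0.0]
contact_force: [0.9, 0.0, -1.7]
gripper_width: 13.9
grasp_force: 6.8
```

Run:
```python
from h import *
s=arm.read_state();print(s["grasp_force"],s["contact_force"],s["position"],s["wrist_torque"])
chart(84,300)
H=world("wrist",[[256,140]],100);print(H)
```

```text
6.791604459285736 [ 0.94841338  0.04283485 -1.74025045] [ 527.15947489 -100.59557311  157.55415599] [ 0.3370263  -0.05561509  0.00308072]
84 ..........................................
92 ...........BBBBBBBBBBBBBBBBBBB............
100 ...........BBBBBBBBBBBBBBBBBBB............
108 ...........BBBBBBBBBBBBBBBBBBB............
116 ...........BBBBBBBB....BBBBBBBB...........
124 ...........BBBBBBBBooooBBBBBBBB...........
132 ...........BBBBBBBBooooBBBBBBBB...........
140 ...........BBBBBBBBooooBBBBBBBB...........
148 ...........BBBBBBBBooooBBBBBBBB...........
156 ...........BBBBBBBBooooBBBBBBBB...........
164 ...........BBBBBBB.oooo.BBBBBBB...........
172 ...........BBBBBBB.oooo.BBBBBBB...........
180 ...........BBBBBBB.oooo.BBBBBBB...........
188 .............BBBBB.oooo.BBBBB.............
196 ...................oooo...................
204 ..................oooooo..................
212 ..................oooooo..................
220 ..................oooooo..................
228 ..................oooooo..................
236 ...............oooooooooooo...............
244 ............ooooo#oooooo#ooooo............
252 ...........o##ooo#oooooo#ooo##o...........
260 ...........###ooo#oooooo#ooo###...........
268 ..........o###ooo#oooooo#ooo###o..........
276 oooo.....#########ooooooo########.....oooo
284 ####ooo##########oooooooo#########oooo####
292 #################oooooooo#################
[[ 521.06630173 -147.14186529  100.        ]]
```

The holder moved along with the push. I'll back off and check whether it slid or tilted.

>>> {"method": "drive_tool", "body": {"targets": [[0.676,-5,0,0,0],[0.676,-10,0,0,0],[0.676,-15,0,0,0],[0.676,-15,0,0,0]]}}

```text
clock: 28.8
position: [529.3, -84.0, 157.8]
ee_rot: [-0.666, 0.746, 0.0, 0.0]
contact_force: [1.0, 1.6, -0.2]
gripper_width: 13.9
grasp_force: 6.8
```

Run:
```python
from h import *
s=arm.read_state();print(s["grasp_force"],s["contact_force"],s["position"],s["wrist_torque"])
chart(60,240)
```

```text
6.793184503912926 [ 0.97764     1.61804827 -0.23256372] [529.28378341 -84.00447248 157.78236637] [ 0.50459542 -0.01639857 -0.03759029]
60 ..........................................
68 ..........................................
76 ..........................................
84 ..........................................
92 ..........................................
100 ..........................................
108 ..........................................
116 ...........BBBBBBBB....BBBBBBBB...........
124 ...........BBBBBBBB.oooBBBBBBBB...........
132 ...........BBBBBBBBooooBBBBBBB............
140 ...........BBBBBBBBooooBBBBBBB............
148 ...........BBBBBBBBooooBBBBBBB............
156 ...........BBBBBBBBooooBBBBBBB............
164 ...........BBBBBBBBooooBBBBBBB............
172 ...........BBBBBBB.oooo.BBBBBB............
180 ...........BBBBBBB.oooo.BBBBBB............
188 ............BBBBBB.oooo.BBBBBB............
196 ............BBBBBB.oooo.BBBBBB............
204 ...................oooo...................
212 ..................oooooo..................
220 ..................oooooo..................
228 ..................oooooo..................
236 ...............oooooooooooo...............
```

Run:
```python
from h import *
print("now",world("wrist",[[256,114],[256,203]],100)[:,1].round(1))
# side camera: compare holder silhouette with that of the upright holder before the push
p=[cam("side")]
s=arm.get_image("side");cv2.imwrite("pics/side8.png",s);a=cv2.imread("pics/side4.png")
def br(i):
    i=cv2.GaussianBlur(i,(3,3),0).astype(float);g=i.mean(2);k=(i[:,:,2]-i[:,:,0])/g;return (k>.5)&(g<110)&(g>25)
for n,i in(("before",a),("now",s)):
    m=br(i)[150:225,280:350];print(n)
    for r in range(0,75,4): print(150+r,''.join('B' if m[r,c] else '.' for c in range(0,70,2)))
```

```text
now [-146.5  -90.8]
before
150 ...........B.......................
154 ..........BBBBBBBB.................
158 .........BBBBBBBBBBBB..............
162 .......BBBBBBBBBBBBBB..............
166 .......BBBBBBBBBBBBBB..............
170 .......BBBBBBBBBBBBB...............
174 .......BBBBBBBBBBBBB...............
178 ......BBBBBBBBBBBBB................
182 ......BBBBBBBBBB...................
186 ......BBBBBBBB.....................
190 ........BBB........................
194 ...................................
198 ...................................
202 ...................................
206 ...................................
210 ...................................
214 ...................................
218 ...................................
222 ...................................
now
150 ...................................
154 ..........BB....BBB................
158 .........BBBB...BBBBB..............
162 .......BBBBBB....BBBB..............
166 .......BBBBBBB...BBBB..............
170 .......BBBBBBBBBBBBB...............
174 .......BBBBBBBBBBBBB...............
178 .......BBBBBBBBBBBBB...............
182 ......BBBBBBBBBBBBBB...............
186 ......BBBBBBBBBBBBB................
190 ........BBBBBBBBB..................
194 .............BBB...................
198 ...................................
202 ...................................
206 ...................................
210 ...................................
214 ...................................
218 ...................................
222 ...................................
```

The holder is back at its place, so it had only tipped slightly. I'll go deeper, so the push acts low on the wall, and use a lighter grip.

>>> {"method": "drive_tool", "body": {"targets": [[0.676,0,0,8,0],[0.676,0,0,16,0],[0.676,0,0,24,0],[0.675,0,0,24,0],[0.6743,0,0,24,0],[0.6743,3,0,24,0],[0.6743,6,0,24,0],[0.6743,9,0,24,0],[0.6743,12,0,24,0]]}}

```text
clock: 29.8
position: [528.0, -97.3, 134.0]
ee_rot: [-0.666, 0.746, -0.0, 0.0]
contact_force: [-0.6, 1.2, -0.1]
gripper_width: 13.9
grasp_force: 3.4
```

```bash
cat >> h.py <<'E'
def mouth():
    s=arm.read_state();print("F",round(s["grasp_force"],1),"f",s["contact_force"].round(1),"p",s["position"].round(1),"t",round(s["clock"],2))
    w=arm.get_image("wrist");i=cv2.GaussianBlur(w,(3,3),0).astype(float);k=(i[:,:,2]-i[:,:,0])/i.mean(2)
    m=np.where((k[:,215:235]>.3).mean(1)>.6)[0];o=np.where((k[:m.max() if len(m) else 230,246:262]<.12).mean(1)>.6)[0]
    print("mouth rows",m.min(),m.max(),"y",world("wrist",[[225,m.min()],[225,m.max()]],100)[:,1].round(1),"spoon from row",o.min() if len(o) else None)
E
python3 -c "
from h import *
mouth();chart(100,260)"
```

```text
F 3.4 f [-0.6  1.2 -0.1] p [528.  -97.3 134. ] t 29.8
mouth rows 130 233 y [-153.8  -94.9] spoon from row 149
100 ..........................................
108 ..........................................
116 ..........................................
124 ..........................................
132 ............BBBBBBBBBBBBBBBBBB............
140 ..........BBBBBBBBBBBBBBBBBBBBBB..........
148 ..........BBBBBBBBB.oo.BBBBBBBBB..........
156 ..........BBBBBBBBBooooBBBBBBBBB..........
164 ..........BBBBBBBBBooooBBBBBBBBB..........
172 ..........BBBBBBBBBooooBBBBBBBB...........
180 ..........BBBBBBBBBooooBBBBBBBB...........
188 ..........BBBBBBBBBooooBBBBBBBB...........
196 ..........BBBBBBBB.oooo.BBBBBBB...........
204 ..........BBBBBBBB.oooo.BBBBBBB...........
212 ...........BBBBBBB.oooo.BBBBBBB...........
220 ...........BBBBBBB.oooo.BBBBBBB...........
228 ...........BBBBBBB.oooo.BBBBBBB...........
236 ...........BBBBooooooooo#ooBBB............
244 ............ooooo#oooooo#ooooo............
252 ...........o##ooo#oooooo#ooo##o...........
```

The spoon's end is now at row 149, about 75° or steeper, and inside the mouth. I'll lower it towards the floor and watch the force.

>>> {"method": "drive_tool", "body": {"targets": [[0.6743,0,0,4,0],[0.6743,0,0,8,0],[0.6743,0,0,11,0],[0.6743,0,0,11,0]]}}

```text
clock: 30.3
position: [527.2, -96.9, 121.9]
ee_rot: [-0.666, 0.746, 0.001, -0.001]
contact_force: [-0.5, -1.2, -1.1]
gripper_width: 14.2
grasp_force: 3.3
```

```bash
python3 -c "
from h import *
mouth();chart(120,260)
w=arm.get_image('wrist').astype(float);k=(w[:,:,2]-w[:,:,0])/w.mean(2)
for r in(160,165,170,180,200,220): print(r,(k[r,225:285]<.15).sum())"
```

```text
F 3.3 f [-0.5 -1.2 -1.1] p [527.2 -96.9 121.9] t 30.3
mouth rows 131 233 y [-153.2  -98.8] spoon from row 151
120 ..........................................
128 .............BBBBBBBBBBBBBBB..............
136 ..........BBBBBBBBBBBBBBBBBBBBB...........
144 .........BBBBBBBBBBBBBBBBBBBBBBB..........
152 .........BBBBBBBBBBooooBBBBBBBBB..........
160 .........BBBBBBBBBBooooBBBBBBBBB..........
168 .........BBBBBBBBBBooooBBBBBBBBB..........
176 .........BBBBBBBBBBooooBBBBBBBBB..........
184 .........BBBBBBBBBBooooBBBBBBBBB..........
192 .........BBBBBBBBB.oooo.BBBBBBBB..........
200 ..........BBBBBBBB.oooo.BBBBBBBB..........
208 ..........BBBBBBBB.oooo.BBBBBBBB..........
216 ..........BBBBBBBB.oooo.BBBBBBB...........
224 ..........BBBBBBBB.oooo.BBBBBBB...........
232 ..........BBBBB....ooooo...BBBB...........
240 ..........BBBB.oo#oooooo#oo.BBB...........
248 ............##ooo#oooooo#ooo##............
256 ...........o##ooo#oooooo#ooo##o...........
160 19
165 19
170 20
180 21
200 24
220 26
```

>>> {"method": "drive_tool", "body": {"targets": [[0.6743,0,0,4,0],[0.6743,2,0,8,0],[0.6743,4,0,11,0],[0.6743,4,0,12,0],[0.6743,4,0,12,0]]}}

```text
clock: 30.95
position: [528.2, -100.9, 111.8]
ee_rot: [-0.666, 0.746, -0.001, 0.001]
contact_force: [-0.5, 3.0, 6.0]
gripper_width: 14.1
grasp_force: 5.8
```

```bash
python3 -c "
from h import *
mouth()"
```

```text
F 5.8 f [-0.5  3.   6. ] p [ 528.2 -100.9  111.8] t 30.95
mouth rows 136 233 y [-155.4 -106.7] spoon from row 161
```

The spoon's end is on the floor (6 N reaction). I'll release it and withdraw straight up.

>>> {"method": "drive_tool", "body": {"targets": [[0.6743,0,0,-1,0],[0.64,0,0,-1,0],[0.5,0,0,-1,0],[0,0,0,-1,0],[-0.9,0,0,-1,0],[-0.9,0,0,-1,0],[-0.9,0,0,-1,0],[-0.9,0,0,-1,0],[-0.9,0,0,-1,0]]}}

```text
clock: 31.9
position: [527.3, -100.9, 111.7]
ee_rot: [-0.666, 0.746, -0.0, 0.0]
contact_force: [0.7, -0.3, -0.2]
gripper_width: 81.5
grasp_force: 0.0
```

```bash
python3 -c "
from h import *
mouth();chart(100,350)"
```

```text
F 0.0 f [ 0.7 -0.3 -0.2] p [ 527.3 -100.9  111.7] t 31.9
mouth rows 137 263 y [-155.  -90.] spoon from row 162
100 ..........................................
108 ..........................................
116 ..........................................
124 ..........................................
132 ..........................................
140 ...........BBBBBBBBBBBBBBBBBBB............
148 .........BBBBBBBBBBBBBBBBBBBBBBBB.........
156 ........BBBBBBBBBBBB.BBBBBBBBBBBB.........
164 ........BBBBBBBBBBBooooBBBBBBBBBB.........
172 .........BBBBBBBBBBooooBBBBBBBBBB.........
180 .........BBBBBBBBBBooooBBBBBBBBBB.........
188 .........BBBBBBBBBBooooBBBBBBBBBB.........
196 .........BBBBBBBBBBooooBBBBBBBBBB.........
204 .........BBBBBBBBB.ooooBBBBBBBBBB.........
212 .........BBBBBBBBB.oooo.BBBBBBBB..........
220 .........BBBBBBBBB.oooo.BBBBBBBB..........
228 .........BBBBBBBBB.oooo.BBBBBBBB..........
236 .........BBBBBBBBB.oooo.BBBBBBBB..........
244 oo.......BBBBBBBBB.oooo.BBBBBBBB........oo
252 ##o......BBBBBBBBB.oooo.BBBBBBBB.......o##
260 ##o.......BBBBBBB..oooo.BBBBBB.........o##
268 ###...............oooooo...............###
276 ###...............oooooo...............###
284 ###...............oooooo...............o##
292 ##................oooooo................##
300 #.................oooooo.................#
308 o.................oooooo..................
316 ..................oooooo..................
324 ..................oooooo..................
332 #o................oooooo.................#
340 ##o......########oooooo#o########......o##
348 ###o.oo###########################oo..o###
```

Released, the spoon leans in the holder and the fingers are clear. I'll withdraw up.

>>> {"method": "drive_tool", "body": {"targets": [[-0.9,0,0,-20,0],[-0.9,0,0,-50,0],[-0.9,0,0,-90,0],[-0.9,0,0,-130,0],[-0.9,0,0,-170,0],[-0.9,-50,0,-170,0],[-0.9,-100,0,-170,0],[-0.9,-100,0,-170,0],[-0.9,-100,0,-170,0]]}}

```text
clock: 32.9
position: [538.4, -0.5, 281.6]
ee_rot: [-0.667, 0.745, 0.0, -0.0]
contact_force: [-0.5, 0.5, 0.2]
gripper_width: 80.9
grasp_force: 0.0
```

Run:
```python
from h import *
mouth();chart(0,240)
def f(n,y0,y1,x0,x1,ry,rx):
    w=arm.get_image(n);cv2.imwrite(f"pics/{n}9.png",w);i=w.astype(float);g=i.mean(2);k=(i[:,:,2]-i[:,:,0])/g
    k=cv2.blur(k,(3,3));g=cv2.blur(g,(3,3))
    for r in range(y0,y1,ry): print(r,''.join('B' if k[r,c]>.45 else('o' if k[r,c]<.1 else '.') for c in range(x0,x1,rx)))
f("side",110,200,270,350,4,2);f("top",195,270,270,345,4,2)
```

```text
F 0.0 f [-0.5  0.5  0.2] p [ 5.384e+02 -5.000e-01  2.816e+02] t 32.9
mouth rows 18 326 y [-148.7  174.5] spoon from row 45
0 ..........................................
8 ..........................................
16 ...............BBBBBBBBBBBB...............
24 ..............BBBBBBBBBBBBB...............
32 ..............BBBBBBBBBBBBB...............
40 ..............BBBBBB..BBBBB...............
48 ..............BBBBBBooBBBBB...............
56 ..............BBBBB.ooBBBBB...............
64 ..............BBBBB.oo.BBBB...............
72 ...............BBBB.oo.BBBB...............
80 ...............BBBB.oo.BBBB...............
88 ....................oo.BB.................
96 ..................oooooo..................
104 ................oooooooooo................
112 ................ooooooooo.................
120 ..................oooooo..................
128 ..........................................
136 ..........................................
144 ..........................................
152 ..........................................
160 ..........................................
168 .
[... 1631 characters left out ...]
....................................
215 ......................................
219 ..........BBBBB.......................
223 BB........BBBBBBBBBBBBBB..............
227 .........BBBBBBBBBBBBBBB..............
231 BBBB.................BB...............
235 .B.B................BBB...............
239 BB.......BBBBBBBBBBBBBB...............
243 B.BB.....BBBBBBBBBBBBBB...............
247 ......................................
251 ......................................
255 ......................................
259 ......................................
263 ......................................
267 ......................................<stdin>:4: RuntimeWarning: invalid value encountered in divide
```

Run:
```python
from h import *
for n in("wrist","side","top"): print(n,proj(n,[[523,-74,168],[526,-143,6],[521,-148,100],[527,-92,100]]).round(0).tolist())
print(arm.read_state()["position"])
```

```text
wrist [[264.0, 99.0], [252.0, 43.0], [255.0, 16.0], [256.0, 82.0]]
side [[306.0, 152.0], [307.0, 178.0], [312.0, 152.0], [304.0, 166.0]]
top [[286.0, 236.0], [310.0, 232.0], [317.0, 235.0], [292.0, 233.0]]
[538.39618312  -2.48785695 281.58713462]
```

The handle end (row 45, predicted 43) and the bowl (row about 108, predicted 99) match a spoon standing on the holder's floor and leaning on its rim.

```bash
python3 -c "
from bench import arm
print(arm.job_done())"
```

```text
the job is handed in; nothing more can be done
None
```

I stood the holder upright on the shelf and put the spoon in it, handle end on the floor and bowl up, leaning on the rim; on the way the spoon slipped once back onto the lid and the holder tipped briefly but settled, the glass containers and rice bowl were never approached, and I handed the job in at about 33 s with the gripper clear.

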